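# Set out matching small stones in line before the display step

## Task

Lay the straightedge on the table flush along the front face of the wooden display step, roughly centred on it, and let go of it. With it lying there, take every small stone out of the tray and stand it upright directly in front of the large stone of its own shape, touching the straightedge's front edge, flat sides squarely against it (the arched slab with its broad face). When all of them stand in line, lift the straightedge out without disturbing the row and lay it back on its cork mat, all of it on the mat and lengthwise.

Things in the scene. Friction and masses are not known exactly. Their poses are not given: they have to be found in the camera images.
- step: Fixed wooden display step (a plain low block), 130 mm deep (its x) x 420 mm long (its y) x 50 mm high. Origin: centre of the underside, on the table. Its x axis points away from the robot; its front face, the one towards the robot, is the plane x = -65 mm. It stands at a varying place and yaw.
- large_hex: Large six-sided stone tower, 62 mm across flats, 132 mm high, 1.1 kg, standing loose on the step. Origin: centre of the underside; its x axis is square to the step's front face and points away from the robot: straight in front of it is its -x. The four large stones stand along the step about 90 mm apart, in varying order, 95 mm behind its front face, and are to stay there.
- large_obelisk: Large square stone obelisk, base 60 mm square, tapering to 51 mm, 134 mm high, 1.0 kg, on the step. Origin and axes as for large_hex.
- large_column: Large round stone column with a domed top, 62 mm diameter, 123 mm high, 1.0 kg, on the step. Origin and axes as for large_hex.
- large_arch: Large upright stone slab with a half-round (arched) top, 72 mm broad (its y) x 46 mm thick (its x) x 128 mm high, 1.1 kg, on the step. Origin and axes as for large_hex.
- small_hex: Small six-sided stone tower, 40 mm across flats, vertical sides up to 53 mm, point at 75 mm, about 0.21 kg. Origin: centre of the underside. Flats face its x axis and every 60 degrees round. Starts upright in the tray at a varying yaw and place. One of the four small stones may be absent.
- small_obelisk: Small square stone obelisk, base 40 mm square, tapering to 34 mm at 60 mm height, tip at 76 mm, about 0.21 kg. Origin: centre of the underside; the sides face its x and y axes. Upright in the tray; may be absent.
- small_column: Small round stone column with a domed top, 40 mm diameter, vertical side up to 52 mm, 72 mm high, about 0.21 kg. Origin: centre of the underside. Upright in the tray; may be absent.
- small_arch: Small upright stone slab with a half-round top, 50 mm broad (its y) x 30 mm thick (its x) x 75 mm high; sides vertical up to 50 mm, then the half round. About 0.26 kg. Origin: centre of the underside; its broad flat faces face its +x and -x. Upright in the tray; may be absent.
- straightedge: Flat aluminium straightedge, 80 mm wide (its x) x 380 mm long (its y) x 5 mm thick, about 0.42 kg, the same both ways round. In its middle stands a black upright grip, 20 mm wide (x), 64 mm long (y), top 52 mm above the underside. Origin: centre of the underside. With a long edge flush on the step its centre line lies 40 mm before the step's front face.
- mat: Fixed cork mat, 120 mm wide (its x) x 430 mm long (its y) x 3 mm thick, flat on the table to the robot's right or left (it changes sides with the tray). Origin: centre of the underside. The straightedge starts on it, lengthwise, and goes back there.
- tray: Fixed shallow white plastic tray, 200 mm (its x) x 180 mm (its y), walls 22 mm high and 4 mm thick, floor 4 mm thick. Origin: centre of the underside. The small stones start in it, about 90 to 100 mm apart.
- calculator: Bystander: black desk calculator, 130 x 85 x 16 mm, lying on the table before the robot. Leave alone.
- sphere_stand: Bystander: black stone ball of 62 mm on a round wooden foot, 70 mm high in all, on the table before the robot. Leave alone.
- label_roll: Bystander: roll of paper labels, 72 mm diameter, 32 mm high, lying flat on the table before the robot. Leave alone.
Mind the look-alikes: they are no part of the job. What is shaped like the small_column but pink is not meant.

How it is judged:
By the outcome, as a careful person would: the job done as asked, in the order asked, and still so for the second after the job is handed in, with the robot touching nothing.
Of small_hex, small_obelisk, small_column, small_arch only 3 to 4 are there at a start; the rules pass over those that are not, and their reading is None.
At some moment in a run one of straightedge may be knocked a few centimetres aside while the robot is not near it.
It also fails if it takes over 210 s, if anything falls off the work surface, if the arm or the gripper's body presses on something with over 40 N, if the wrist force passes 120 N, or if a joint passes its speed limit or range.

## Robot

A 6-joint arm with a two-finger parallel gripper is mounted at the origin on the work surface. World frame = base frame: x ahead of the robot, y to its left, z up, the work surface at z = 0. Lengths are in m, angles in rad, forces in N, time in s.
With the tool pointing down it reaches from about 0.325 to 0.775 m from the base axis. Payload 5.5 kg.
Tool frame: the origin (TCP) lies on the centre line of the jaws, within the pads' length; the fingertips stand 8 mm ahead of it and the grasp point (between the pads) lies 11 mm behind it; z points along the fingers, y is the line along which they close (so a half turn about z gives the same grasp; the last joint's range is limited). The gripper opens to 85 mm and grips with 20 to 120 N. Pads are 22 mm wide; open, the fingers measure 114 mm over their backs; the gripper's body (76 mm by 85 mm) begins 54 mm behind the grasp point. The pads swing forward as they close: fully open they stand 13 mm farther back than shut.
Start: joints at [-1.328, 0.091, 1.231, -0, 1.82, -0.057], TCP at [0.177, -0.573, 0.239] pointing down, gripper open.
Joint ranges: [-2.87, 2.87], [-0.86, 2.18], [0.17, 2.46], [-1.51, 4.65], [0.06, 2.69], [-2.65, 2.65]. Speed limits (rad/s): [2.57, 2.57, 3.01, 3.14, 3.14, 3.14].

## Interface

Orientations are given as a unit quaternion [w, x, y, z].
In Python, from workcell import get_state, snapshot, camera_info, finish_job, recognise, landmark_of gives the robot as it stands.
- The arm moves only by the tool step_arm, never from a script. Its argument "targets" is a list of rows, each an object of numbers: "hand": the closure, from -1 (fully open) to 1 (shut); "tx", "ty", "tz": the shift along the tool's x, y, z in mm; "rx", "ry", "rz": the turn, a rotation vector about the tool's x, y, z in rad. A call has 1 to 8 rows; each row is the pose to reach, as a shift and turn from the pose commanded when the call began, along the tool's axes at that moment; what a row does not reach only later rows make up. A row lasts 1/8 s, in which the tool goes at most 62.5 mm and 10.7 degrees, less where a joint would pass 70% of its speed; a pose out of reach is approached as far as the arm can. A call with a gripper value outside its range is refused whole. The fingers move at their own pace and stop on an object; "grip_force" is the grip in N (left out, the last holds). Time passes only in rows, so rows that repeat a pose let the fingers close. It gives the time, the measured TCP pose, the force, the opening and the grip force at its end, in the units of the state.
- get_state(): the state, without advancing time (a new reading comes with each control period).
- snapshot(name): name is "scene" or "top" or "wrist"; returns (picture, depth): 420x560x3 uint8, red, green, blue; 420x560 float32, m along the optical axis (not along the pixel's ray), 0 where there is no reading.
- camera_info(name): a dict with "mtx" (3x3 intrinsics, pixels), "R" (3x3) and "t" (3): a world point X has camera coordinates R X + t. Camera axes: x right, y down, z forward; pixel columns grow to the right and rows downward; lengths in m; the calibration is good to about 2 mm. The wrist camera is an equidistant fisheye: a pixel r from the principal point sees the ray r / f radians off the axis. A picture is of the moment at which its call begins: read the wrist's pose just before it. camera_info takes no time and is no camera call; for the wrist camera it gives the pose at the moment of the call.
- finish_job(): hands the job in; it is judged then, once.
Trained networks look in the newest picture that a camera, given by its name, has taken for a name from the list of things; names that differ only in an ending like _2 or _b are one class to them, and where a whole thing is asked for, a point or a joint stands for the part that bears it (a point fixed in the world has none). Each returns a list of dicts, best first, with "score" (0 to 1); they miss things now and then, are a little off and sometimes report something else, mostly with a low value. They report only what shows in the picture. A call takes as long as a camera call. They do not tell look-alikes from the thing itself.
- recognise(camera, name): "xyz" ([x, y, z] in m, in world coordinates, good to about 4 mm: the middle of the surface that is visible of it).
- landmark_of(camera, name): "xyz" ([x, y, z] in m, in world coordinates, good to about 4 mm: a listed point, or the origin of a listed thing).
The state is a dict: "clock": time; "q": joint angles; "joint_velocities": joint speeds; "tau": joint torques, N m; "ee_pos": TCP position; "ee_rot": TCP orientation; "contact_force": force on the tool from outside, world axes, zero at the start; "moment": the same for the moment, N m; "width": finger opening in m; "grip_force": force on a finger pad.
Only numpy, scipy, OpenCV 4.12 (cv2) and the standard library are available. Lean on these libraries where they do the work, as an engineer would, in place of code of your own. Each camera call takes 0.05 s, during which the arm holds its last target. There are 200 camera calls.

## Working session

There is one attempt and no reset: what is moved stays moved. The work goes in short steps, Python scripts to look and compute and a tool call to move; the robot and the scene stay as the last step left them, time stands still between calls to the robot, and variables do not carry over. Pictures are saved under pics/ and viewed, at most 14 in all, crops included, and the job is handed in when it is done.

Besides the shell and the picture viewer there is one more tool, called in YAML: its name, and indented under it one key for each argument. step_arm: Moves the arm, as the interface text tells. Its arguments: {"type":"object","properties":{"targets":{"type":"array","items":{"type":"object","properties":{"hand":{"type":"number"},"tx":{"type":"number"},"ty":{"type":"number"},"tz":{"type":"number"},"rx":{"type":"number"},"ry":{"type":"number"},"rz":{"type":"number"}}}},"grip_force":{"type":"number"}},"required":["targets"]}

```bash
mkdir -p pics; ls
python3 - <<'E'
from workcell import *
import cv2,numpy as np
for n in ("top","scene"):
    p,d=snapshot(n); cv2.imwrite(f"pics/{n}0.png",p[:,:,::-1]); np.save(f"{n}0d.npy",d); np.save(f"{n}0p.npy",p)
    for o in "step large_hex large_obelisk large_column large_arch small_hex small_obelisk small_column small_arch straightedge mat tray calculator sphere_stand label_roll".split():
        r=landmark_of(n,o)
        print(n,o,[(np.round(x["xyz"],3).tolist(),round(x["score"],2)) for x in r[:3]])
    i=camera_info(n);print(i)
s=get_state();print(s)
E
```

```text
pics
top step [([0.747, 0.011, 0.002], 0.58)]
top large_hex [([0.785, 0.145, 0.051], 0.57)]
top large_obelisk [([0.771, -0.127, 0.051], 0.66), ([0.337, -0.099, -0.001], 0.27)]
top large_column [([0.776, -0.035, 0.048], 0.64)]
top large_arch [([0.78, 0.058, 0.049], 0.62)]
top small_hex [([0.488, 0.272, 0.003], 0.67)]
top small_obelisk [([0.492, 0.357, 0.004], 0.93), ([0.482, 0.271, 0.004], 0.38)]
top small_column [([0.386, 0.276, 0.0], 0.74), ([0.248, 0.259, -0.001], 0.65), ([0.302, 0.162, -0.004], 0.65)]
top small_arch [([0.387, 0.362, 0.001], 0.88)]
top straightedge [([0.44, -0.327, 0.002], 0.67)]
top mat []
top tray [([0.438, 0.315, -0.001], 0.92), ([0.384, 0.36, 0.001], 0.33)]
top calculator [([0.341, -0.1, 0.002], 0.57)]
top sphere_stand [([0.388, 0.098, -0.004], 0.6)]
top label_roll [([0.456, 0.016, 0.003], 0.87)]
{'mtx': array([[524.95606922,   0.        , 277.93934806],
       [  0.        , 524.95606922, 203.76238153],
       [  0.        ,   0.        ,   1.        ]]), 'R': array([[ 0.00593167, -0.99989583, -0.01315831],
       [-0.98808541, -0.00383687, -0.15385869],
     
[... 1445 characters left out ...]
1.35866545])}
{'clock': 1.6, 'q': array([-1.32767314e+00,  9.10756355e-02,  1.23065696e+00, -3.93391875e-06,
        1.81979020e+00, -5.66773893e-02]), 'joint_velocities': array([ 0.00129143,  0.00119639,  0.00116266, -0.00024945, -0.00014448,
        0.00076716]), 'tau': array([ 5.28791079e-04, -4.58450782e+01, -4.18088186e+01, -7.70661444e-06,
        6.61857230e-04,  3.97573814e-06]), 'ee_pos': array([ 0.17721446, -0.57326075,  0.23931414]), 'ee_rot': array([3.49584360e-05, 9.88786045e-01, 1.49339061e-01, 1.35380383e-06]), 'contact_force': array([0.5936484 , 0.21340766, 0.21100831]), 'moment': array([ 0.04072862,  0.05997971, -0.06049599]), 'grip_force': 0.0, 'width': 0.08554515513214776}
```

View pics/top0.png

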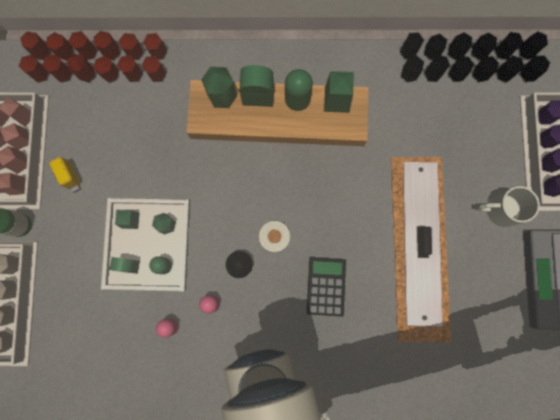

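View pics/scene0.png

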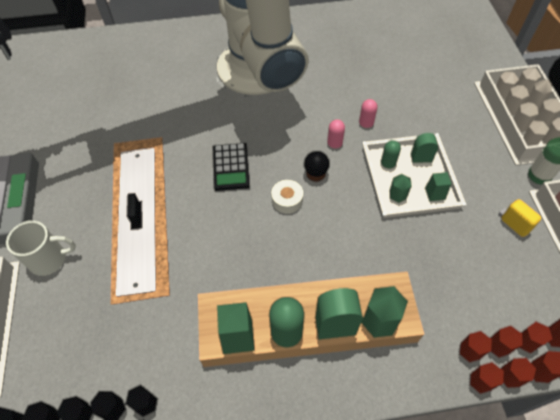

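The top picture shows the step at (278,112), the straightedge at (423,243) on its mat, the tray with four green stones at (146,245) and two pink decoys at (209,304) and (166,328). Next I measure these more precisely.

```bash
cat > h.py <<'E'
import numpy as np,cv2
from workcell import *
from scipy.spatial.transform import Rotation as Rn
def cloud(n,d,i=None):
    i=i or camera_info(n);K=i["mtx"];v,u=np.mgrid[:420,:560]
    c=np.dstack([(u-K[0,2])/K[0,0]*d,(v-K[1,2])/K[1,1]*d,d])
    return (c-i["t"])@i["R"]          # R^T (c-t)
def onplane(i,uv,z):
    uv=np.atleast_2d(uv);K=i["mtx"]
    r=np.c_[(uv[:,0]-K[0,2])/K[0,0],(uv[:,1]-K[1,2])/K[1,1],np.ones(len(uv))]@i["R"]
    o=-i["R"].T@i["t"]; return (o+r*((z-o[2])/r[:,2])[:,None])[:,:2]
def goal(x,y,z,yawy):
    """tool delta (mm, rad) to tool-down pose whose tool y points at angle yawy (deg)"""
    s=get_state();q=np.array(s["ee_rot"]);R=Rn.from_quat(q[[1,2,3,0]])
    best=None
    a=np.radians(yawy)
    G=Rn.from_matrix(np.array([[-np.sin(a),np.cos(a),0],[np.cos(a),np.sin(a),0],[0,0,-1]]).T)
    G=Rn.from_matrix(np.c_[[np.cos(a+np.pi/2),np.sin(a+np.pi/2),0],[np.cos(a),np.sin(a),0],[0,0,-1]])
    t=R.inv().apply(np.array([x,y,z])-s["ee_pos"])*1000
    print("t",np.round(t,1),"r",np.round((R.inv()*G).as_rotvec(),3),"clock",round(s["clock"],2),"at",np.round(s["ee_pos"],4),"w",round(s["width"],4),"F",np.round(s["contact_force"],1))
def rect(p):
    (c,(w,h),a)=cv2.minAreaRect((p*1000).astype(np.float32))
    b=cv2.boxPoints((c,(w,h),a));e=b[1]-b[0];f=b[2]-b[1];L=e if np.hypot(*e)>np.hypot(*f) else f
    return np.round(c,1),round(min(w,h),1),round(max(w,h),1),"long axis deg",round(np.degrees(np.arctan2(L[1],L[0]))%180,2)
E
cat > m.py <<'E'
from h import *
import sys
for n in ("top","scene"):
    p=np.load(n+"0p.npy");d=np.load(n+"0d.npy");i=camera_info(n);P=cloud(n,d,i)
    hsv=cv2.cvtColor(p,cv2.COLOR_RGB2HSV);X,Y,Z=P[...,0],P[...,1],P[...,2]
    print(n)
    def px(m,z): v,u=np.nonzero(m);return onplane(i,np.c_[u,v],z)
    white=(p.min(2)>130)&(hsv[...,1]<60)
    m=white&(Y<-.2)&(Y>-.45)&(X>.2)&(X<.68)&(Z<.03)
    print("edge",rect(px(cv2.morphologyEx(m.astype('u1'),cv2.MORPH_OPEN,np.ones((3,3))),.008)))
    wood=(hsv[...,0]>8)&(hsv[...,0]<25)&(hsv[...,1]>80)
    m=wood&(Y<-.2)&(Y>-.5)&(X>.15)&(X<.72);print("mat",rect(px(cv2.morphologyEx(m.astype('u1'),cv2.MORPH_OPEN,np.ones((3,3))),.003)))
    m=(abs(Z-.05)<.008)&(X>.6)&(X<.9)&(abs(Y)<.3);m=cv2.morphologyEx(m.astype('u1'),cv2.MORPH_OPEN,np.ones((3,3)))
    q=px(m,.05);print("step",rect(q))
    yb=np.arange(-.16,.19,.01);f=np.array([[np.percentile(q[abs(q[:,1]-y)<.005,0],2),y] for y in yb])
    k=np.polyfit(f[:,1],f[:,0],1);print(" front x=%.4f+%.4f y"%(k[1],k[0]),"res",np.std(np.polyval(k,f[:,1])-f[:,0]))
    g=(hsv[...,0]>55)&(hsv[...,0]<95)&(hsv[...,1]>60)
    for o,c in dict(hex=(.485,.271),obel=(.493,.358),col=(.386,.276),arch=(.386,.36)).items():
        m=g&(abs(X-c[0])<.04)&(abs(Y-c[1])<.04)&(Z>.02)&(Z<.1)
        for zl in ((.03,.055),(.055,.09)):
            s=P[m&(Z>zl[0])&(Z<zl[1])]
            if len(s)>8: print(o,zl,len(s),rect(s[:,:2]),s[:,2].max().round(3))
E
python3 m.py
```

```text
top
edge (array([ 443.2, -326.9]), 80.7, 379.4, 'long axis deg', np.float32(179.36))
mat (array([ 432.4, -322.5]), 121.2, 428.1, 'long axis deg', np.float32(0.42))
step (array([750.7,  52. ]), 150.0, 505.7, 'long axis deg', np.float32(84.81))
 front x=0.6824+0.0431 y res 0.0009371059634560458
obel (0.055, 0.09) 43 (array([487.9, 357.2]), 20.7, 23.4, 'long axis deg', np.float32(171.16)) 0.078
col (0.055, 0.09) 48 (array([381. , 273.5]), 18.3, 18.5, 'long axis deg', np.float32(79.62)) 0.079
arch (0.055, 0.09) 91 (array([384.6, 357.3]), 21.8, 29.4, 'long axis deg', np.float32(83.99)) 0.085
scene
edge (array([ 462.6, -322.5]), 247.6, 444.1, 'long axis deg', np.float32(0.05))
mat (array([ 435.5, -321.2]), 121.3, 429.8, 'long axis deg', np.float32(0.45))
step (array([776.1,   5.3]), 189.4, 592.6, 'long axis deg', np.float32(88.89))
 front x=0.6871+0.0412 y res 0.0008327178582784104
hex (0.03, 0.055) 112 (array([498.8, 264. ]), 17.7, 36.0, 'long axis deg', np.float32(62.89)) 0.055
hex (0.055, 0.09) 195 (array([489.5, 268.3]), 30.2, 37.2, 'long axis deg', np.float32(52.02)) 0.08
obel (0.03, 0.055) 139 (array([505.7, 348.5]), 22.5, 42.2, 'long axis deg', np.float32(48.64)) 0.055
obel (0.055, 0.09) 227 (array([498. , 357.1]), 32.3, 36.3, 'long axis deg', np.float32(89.98)) 0.079
col (0.03, 0.055) 94 (array([403.6, 267.6]), 9.9, 30.2, 'long axis deg', np.float32(62.83)) 0.055
col (0.055, 0.09) 176 (array([394.1, 271.6]), 29.2, 32.0, 'long axis deg', np.float32(70.4)) 0.078
arch (0.03, 0.055) 161 (array([400.2, 350.3]), 24.2, 51.4, 'long axis deg', np.float32(57.19)) 0.055
arch (0.055, 0.09) 289 (array([389.9, 354.9]), 32.3, 47.4, 'long axis deg', np.float32(84.47)) 0.081
```

```bash
python3 -c "
from h import *
goal(.443,-.327,.11,-90.6);goal(.443,-.327,.029,-90.6)"
```

```text
t [ 326.7 -156.8  129.3] r [ 0.   -0.    0.31] clock 1.6 at [ 0.1772 -0.5733  0.2393] w 0.0855 F [0.6 0.2 0.2]
t [ 326.7 -156.8  210.3] r [ 0.   -0.    0.31] clock 1.6 at [ 0.1772 -0.5733  0.2393] w 0.0855 F [0.6 0.2 0.2]
```

step_arm:
  targets:
    - {"hand": -0.3,"tx": 327,"ty": -157,"tz": 60,"rz": 0.31}
    - {"hand": -0.3,"tx": 327,"ty": -157,"tz": 60,"rz": 0.31}
    - {"hand": -0.3,"tx": 327,"ty": -157,"tz": 100,"rz": 0.31}
    - {"hand": -0.3,"tx": 327,"ty": -157,"tz": 130,"rz": 0.31}
    - {"hand": -0.3,"tx": 327,"ty": -157,"tz": 130,"rz": 0.31}
    - {"hand": -0.3,"tx": 327,"ty": -157,"tz": 130,"rz": 0.31}
    - {"hand": -0.3,"tx": 327,"ty": -157,"tz": 130,"rz": 0.31}
    - {"hand": -0.3,"tx": 327,"ty": -157,"tz": 130,"rz": 0.31}

```text
invalid input at $.targets[0]: expected keys hand, tx, ty, tz, rx, ry, rz
```

Run:
```python
from h import *
p,d=snapshot("wrist");cv2.imwrite("pics/w1.png",p[:,:,::-1]);print(camera_info("wrist"))
print([landmark_of("wrist","straightedge")])
goal(.443,-.327,.029,-90.6)
```

```text
{'mtx': array([[325.1922621 ,   0.        , 282.50528073],
       [  0.        , 325.1922621 , 209.06771945],
       [  0.        ,   0.        ,   1.        ]]), 'R': array([[ 2.95780348e-01, -9.55255921e-01, -3.33633524e-04],
       [-9.13811817e-01, -2.83049541e-01,  2.91257480e-01],
       [-2.78319868e-01, -8.58433606e-02, -9.56644641e-01]]), 't': array([-0.60039406, -0.03763255,  0.38096699])}
[[]]
t [ 326.7 -156.8  210.3] r [-0.    0.    0.31] clock 1.7 at [ 0.1772 -0.5732  0.2393] w 0.0851 F [0.2 0.1 0.2]
```

View pics/w1.png

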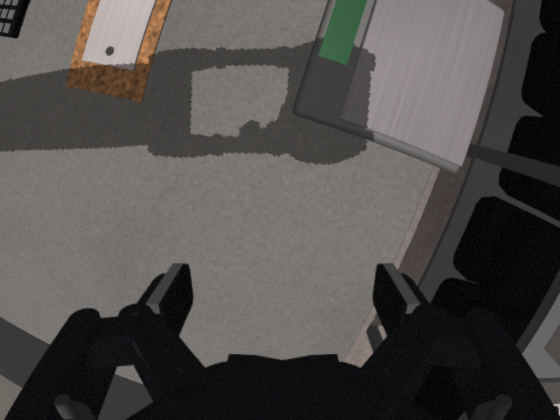

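The move was refused because every row needs all keys, so the wrist view shows only the mat's near end at (115,80) and the fingers. I'll resend it.

step_arm:
  targets:
    - {"hand": -0.3,"tx": 327,"ty": -157,"tz": 60,"rx": 0,"ry": 0,"rz": 0.31}
    - {"hand": -0.3,"tx": 327,"ty": -157,"tz": 60,"rx": 0,"ry": 0,"rz": 0.31}
    - {"hand": -0.3,"tx": 327,"ty": -157,"tz": 100,"rx": 0,"ry": 0,"rz": 0.31}
    - {"hand": -0.3,"tx": 327,"ty": -157,"tz": 130,"rx": 0,"ry": 0,"rz": 0.31}
    - {"hand": -0.3,"tx": 327,"ty": -157,"tz": 130,"rx": 0,"ry": 0,"rz": 0.31}
    - {"hand": -0.3,"tx": 327,"ty": -157,"tz": 130,"rx": 0,"ry": 0,"rz": 0.31}
    - {"hand": -0.3,"tx": 327,"ty": -157,"tz": 130,"rx": 0,"ry": 0,"rz": 0.31}
    - {"hand": -0.3,"tx": 327,"ty": -157,"tz": 130,"rx": 0,"ry": 0,"rz": 0.31}

```text
clock: 2.7
ee_pos: [0.4434, -0.3262, 0.109]
ee_rot: [-0.0, 1.0, -0.004, -0.001]
contact_force: [0.4, 0.5, -0.5]
width: 0.0555
grip_force: 0.0
```

Run:
```python
from h import *
p,d=snapshot("wrist");cv2.imwrite("pics/w2.png",p[:,:,::-1])
print(landmark_of("wrist","straightedge"))
goal(.443,-.327,.029,-90.6)
```

```text
[{'xyz': [0.4428, -0.3272, 0.0025], 'score': 0.9}]
t [ 0.1 -1.1 81.4] r [ 0.002 -0.001 -0.001] clock 2.8 at [ 0.4429 -0.3279  0.1104] w 0.0552 F [-0.2  0.2  0.2]
```

View pics/w2.png

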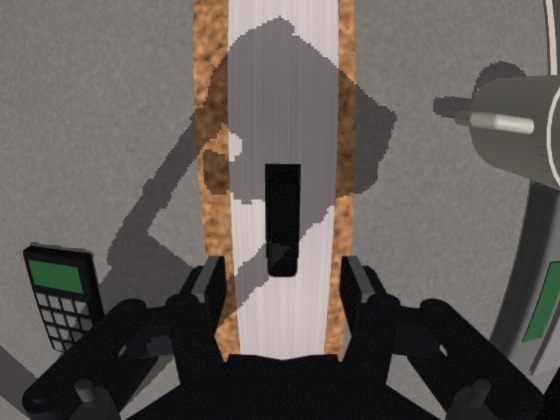

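The black grip at (283,220) lies centred between the fingers, so I descend and close on it.

step_arm:
  targets:
    - {"hand": -0.3,"tx": 0,"ty": 0,"tz": 50,"rx": 0,"ry": 0,"rz": 0}
    - {"hand": -0.3,"tx": 0,"ty": 0,"tz": 81,"rx": 0,"ry": 0,"rz": 0}
    - {"hand": -0.3,"tx": 0,"ty": 0,"tz": 81,"rx": 0,"ry": 0,"rz": 0}
    - {"hand": 1,"tx": 0,"ty": 0,"tz": 81,"rx": 0,"ry": 0,"rz": 0}
    - {"hand": 1,"tx": 0,"ty": 0,"tz": 81,"rx": 0,"ry": 0,"rz": 0}
    - {"hand": 1,"tx": 0,"ty": 0,"tz": 81,"rx": 0,"ry": 0,"rz": 0}
    - {"hand": 1,"tx": 0,"ty": 0,"tz": 81,"rx": 0,"ry": 0,"rz": 0}
    - {"hand": 1,"tx": 0,"ty": 0,"tz": 81,"rx": 0,"ry": 0,"rz": 0}
  grip_force: 70

```text
clock: 3.8
ee_pos: [0.4443, -0.3278, 0.0312]
ee_rot: [0.002, 1.0, -0.005, 0.002]
contact_force: [-1.4, -0.3, 6.9]
width: 0.0193
grip_force: 71.0
```

```bash
python3 -c "
from h import *
goal(.44,-.2,.15,-50);goal(.50,-.02,.15,-2.4);goal(.50,0.015,.15,-2.4)"
```

```text
t [  -5.3 -127.4 -119.2] r [ 0.004 -0.002 -0.708] clock 3.8 at [ 0.4443 -0.3278  0.0312] w 0.0193 F [-1.4 -0.3  6.9]
t [  52.9 -308.  -119.6] r [ 0.005 -0.    -1.539] clock 3.8 at [ 0.4443 -0.3278  0.0312] w 0.0193 F [-1.4 -0.3  6.9]
t [  52.5 -343.  -119.7] r [ 0.005 -0.    -1.539] clock 3.8 at [ 0.4443 -0.3278  0.0312] w 0.0193 F [-1.4 -0.3  6.9]
```

step_arm:
  targets:
    - {"hand": 1,"tx": 0,"ty": 0,"tz": -30,"rx": 0,"ry": 0,"rz": 0}
    - {"hand": 1,"tx": 0,"ty": 0,"tz": -70,"rx": 0,"ry": 0,"rz": 0}
    - {"hand": 1,"tx": 0,"ty": 0,"tz": -110,"rx": 0,"ry": 0,"rz": 0}
    - {"hand": 1,"tx": 0,"ty": -30,"tz": -120,"rx": 0,"ry": 0,"rz": -0.1}
    - {"hand": 1,"tx": 0,"ty": -65,"tz": -120,"rx": 0,"ry": 0,"rz": -0.25}
    - {"hand": 1,"tx": 0,"ty": -100,"tz": -120,"rx": 0,"ry": 0,"rz": -0.4}
    - {"hand": 1,"tx": 0,"ty": -135,"tz": -120,"rx": 0,"ry": 0,"rz": -0.55}
    - {"hand": 1,"tx": 0,"ty": -170,"tz": -120,"rx": 0,"ry": 0,"rz": -0.7}

```text
clock: 4.8
ee_pos: [0.4446, -0.1555, 0.1481]
ee_rot: [-0.0, 0.94, 0.34, -0.0]
contact_force: [-0.1, 0.3, -4.5]
width: 0.019
grip_force: 69.8
```

```bash
python3 -c "
from h import *
goal(.52,0.015,.15,-2.4)"
```

```text
t [167.1 -82.7  -2. ] r [-0.     0.    -0.834] clock 4.8 at [ 0.4446 -0.1555  0.1481] w 0.019 F [-0.1  0.3 -4.5]
```

step_arm:
  targets:
    - {"hand": 1,"tx": 28,"ty": -14,"tz": -2,"rx": 0,"ry": 0,"rz": -0.14}
    - {"hand": 1,"tx": 56,"ty": -28,"tz": -2,"rx": 0,"ry": 0,"rz": -0.28}
    - {"hand": 1,"tx": 84,"ty": -42,"tz": -2,"rx": 0,"ry": 0,"rz": -0.42}
    - {"hand": 1,"tx": 112,"ty": -56,"tz": -2,"rx": 0,"ry": 0,"rz": -0.56}
    - {"hand": 1,"tx": 140,"ty": -70,"tz": -2,"rx": 0,"ry": 0,"rz": -0.7}
    - {"hand": 1,"tx": 167,"ty": -83,"tz": -2,"rx": 0,"ry": 0,"rz": -0.834}
    - {"hand": 1,"tx": 167,"ty": -83,"tz": -2,"rx": 0,"ry": 0,"rz": -0.834}
    - {"hand": 1,"tx": 167,"ty": -83,"tz": -2,"rx": 0,"ry": 0,"rz": -0.834}

```text
clock: 5.8
ee_pos: [0.5206, 0.0133, 0.15]
ee_rot: [-0.0, 0.724, 0.69, -0.001]
contact_force: [-0.9, 0.6, -3.6]
width: 0.0191
grip_force: 70.0
```

Run:
```python
from h import *
# measure held straightedge & step with top camera
p,d=snapshot("top");i=camera_info("top");P=cloud("top",d,i);X,Y,Z=np.moveaxis(P,2,0)
hsv=cv2.cvtColor(p,cv2.COLOR_RGB2HSV)
m=(p.min(2)>110)&(hsv[...,1]<60)&(abs(X-.52)<.09)&(abs(Y)<.24)&(Z>.09)
print(np.median(Z[m]),rect(P[m][:,:2]))
cv2.imwrite("pics/top1.png",p[80:260,150:400,::-1].repeat(3,0).repeat(3,1))
s=get_state();z=s["ee_pos"][2];print("state",s["ee_pos"])
goal(.63,0.0155,.05,-2.4);goal(.63,.0155,.031,-2.4)
```

```text
0.48184737133227534 (array([494. ,  14.1]), 132.8, 380.3, 'long axis deg', np.float32(87.3))
state [0.52063511 0.01297128 0.15010124]
t [  7.9 109.2 100. ] r [-0.001  0.001 -0.007] clock 5.85 at [0.5206 0.013  0.1501] w 0.019 F [-0.5 -0.4 -5.6]
t [  7.9 109.2 119. ] r [-0.001  0.001 -0.007] clock 5.85 at [0.5206 0.013  0.1501] w 0.019 F [-0.5 -0.4 -5.6]
```

step_arm:
  targets:
    - {"hand": 1,"tx": 8,"ty": 40,"tz": 0,"rx": 0,"ry": 0,"rz": -0.007}
    - {"hand": 1,"tx": 8,"ty": 80,"tz": 10,"rx": 0,"ry": 0,"rz": -0.007}
    - {"hand": 1,"tx": 8,"ty": 107,"tz": 40,"rx": 0,"ry": 0,"rz": -0.007}
    - {"hand": 1,"tx": 8,"ty": 107,"tz": 80,"rx": 0,"ry": 0,"rz": -0.007}
    - {"hand": 1,"tx": 8,"ty": 107,"tz": 110,"rx": 0,"ry": 0,"rz": -0.007}
    - {"hand": 1,"tx": 8,"ty": 107,"tz": 117,"rx": 0,"ry": 0,"rz": -0.007}
    - {"hand": 1,"tx": 8,"ty": 107,"tz": 119,"rx": 0,"ry": 0,"rz": -0.007}
    - {"hand": 1,"tx": 8,"ty": 107,"tz": 120,"rx": 0,"ry": 0,"rz": -0.007}

```text
clock: 6.85
ee_pos: [0.6293, 0.0163, 0.0325]
ee_rot: [0.001, 0.721, 0.693, 0.001]
contact_force: [-0.0, -0.1, -4.0]
width: 0.0187
grip_force: 70.8
```

Run:
```python
from h import *
p,d=snapshot("top")
cv2.imwrite("pics/top1.png",cv2.resize(p[60:210,160:400,::-1],None,fx=3.3,fy=3.3,interpolation=cv2.INTER_CUBIC))
goal(.643,0.0155,.029,-2.4)
```

```text
t [-0.3 13.8  3.3] r [ 0.003 -0.     0.002] clock 6.9 at [0.6293 0.0164 0.0323] w 0.0191 F [-0.2 -0.6 -4.5]
```

View pics/top1.png

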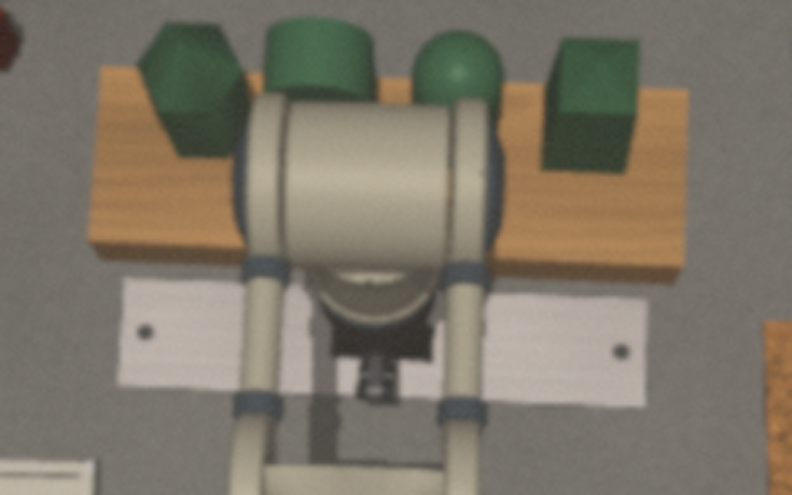

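The straightedge, (120–645, 280–405) in this crop, is parallel to the step with roughly a 15 mm gap. I'll advance and watch the force.

step_arm:
  targets:
    - {"hand": 1,"tx": 0,"ty": 4,"tz": 2,"rx": 0,"ry": 0,"rz": 0}
    - {"hand": 1,"tx": 0,"ty": 7,"tz": 3,"rx": 0,"ry": 0,"rz": 0}
    - {"hand": 1,"tx": 0,"ty": 9,"tz": 3,"rx": 0,"ry": 0,"rz": 0}
    - {"hand": 1,"tx": 0,"ty": 10,"tz": 3,"rx": 0,"ry": 0,"rz": 0}
    - {"hand": 1,"tx": 0,"ty": 11,"tz": 3,"rx": 0,"ry": 0,"rz": 0}
    - {"hand": 1,"tx": 0,"ty": 12,"tz": 3,"rx": 0,"ry": 0,"rz": 0}
    - {"hand": 1,"tx": 0,"ty": 13,"tz": 3,"rx": 0,"ry": 0,"rz": 0}
    - {"hand": 1,"tx": 0,"ty": 14,"tz": 3,"rx": 0,"ry": 0,"rz": 0}

```text
clock: 7.9
ee_pos: [0.6424, 0.0161, 0.0282]
ee_rot: [0.0, 0.721, 0.693, 0.0]
contact_force: [-4.7, 0.2, 5.2]
width: 0.0191
grip_force: 72.4
```

step_arm:
  targets:
    - {"hand": 1,"tx": 0,"ty": 1,"tz": 0,"rx": 0,"ry": 0,"rz": 0}
    - {"hand": 1,"tx": 0,"ty": 1,"tz": 0,"rx": 0,"ry": 0,"rz": 0}

```text
clock: 8.15
ee_pos: [0.6432, 0.0161, 0.0282]
ee_rot: [0.0, 0.721, 0.693, 0.0]
contact_force: [-6.2, 0.6, 5.5]
width: 0.0188
grip_force: 72.5
```

step_arm:
  targets:
    - {"hand": 1,"tx": 0,"ty": 1,"tz": 0,"rx": 0,"ry": 0,"rz": 0}
    - {"hand": 1,"tx": 0,"ty": 1,"tz": 0,"rx": 0,"ry": 0,"rz": 0}

```text
clock: 8.4
ee_pos: [0.6435, 0.0161, 0.0282]
ee_rot: [-0.001, 0.721, 0.693, -0.0]
contact_force: [-9.9, 0.7, 7.3]
width: 0.019
grip_force: 72.8
```

```bash
python3 -c "
from h import *
goal(.643,0.0155,.029,-2.4);print(get_state()['moment'])"
```

```text
t [-0.6 -0.5 -0.8] r [-0.002 -0.     0.002] clock 8.4 at [0.6435 0.0161 0.0282] w 0.019 F [-9.9  0.7  7.3]
[ 0.3727211   1.31583959 -0.17833685]
```

step_arm:
  targets:
    - {"hand": 1,"tx": 0,"ty": 1,"tz": 0,"rx": 0,"ry": 0,"rz": 0}
    - {"hand": 1,"tx": 0,"ty": 2,"tz": 0,"rx": 0,"ry": 0,"rz": 0}
    - {"hand": 1,"tx": 0,"ty": 2,"tz": 0,"rx": 0,"ry": 0,"rz": 0}

```text
clock: 8.78
ee_pos: [0.6437, 0.0161, 0.0284]
ee_rot: [-0.002, 0.721, 0.693, -0.002]
contact_force: [-16.9, 1.1, 13.0]
width: 0.0193
grip_force: 73.6
```

Run:
```python
from h import *
goal(.643,0.0155,.029,-2.4);print(get_state()['moment'])
i=camera_info("wrist");p,d=snapshot("wrist");print(landmark_of("wrist","straightedge"));cv2.imwrite("pics/w3.png",p[:,:,::-1])
```

```text
t [-0.6 -0.7 -0.6] r [-0.006 -0.     0.002] clock 8.78 at [0.6437 0.0161 0.0284] w 0.0193 F [-16.9   1.1  13. ]
[ 0.37961537  2.7265537  -0.20312057]
[{'xyz': [0.6443, 0.019, -0.0004], 'score': 0.81}]
```

View pics/w3.png

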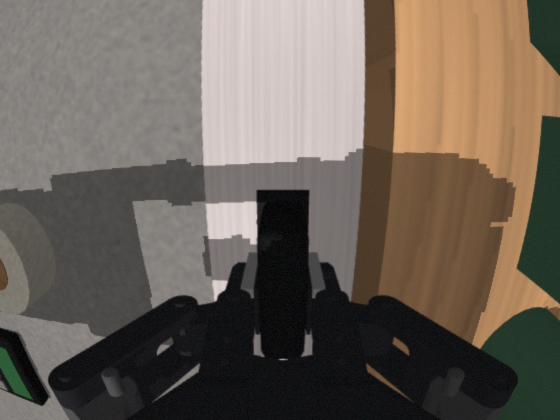

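The edge sits flush along the step's face at column 365 over the visible length. I'll relax, open a little and rise.

step_arm:
  targets:
    - {"hand": 1,"tx": 0,"ty": -2,"tz": -0.5,"rx": 0,"ry": 0,"rz": 0}
    - {"hand": 0.2,"tx": 0,"ty": -2,"tz": -0.5,"rx": 0,"ry": 0,"rz": 0}
    - {"hand": 0.2,"tx": 0,"ty": -2.5,"tz": -0.5,"rx": 0,"ry": 0,"rz": 0}
    - {"hand": 0.2,"tx": 0,"ty": -3,"tz": -0.5,"rx": 0,"ry": 0,"rz": 0}
    - {"hand": 0.2,"tx": 0,"ty": -3,"tz": -0.5,"rx": 0,"ry": 0,"rz": 0}
    - {"hand": 0.2,"tx": 0,"ty": -3,"tz": -25,"rx": 0,"ry": 0,"rz": 0}
    - {"hand": 0.2,"tx": 0,"ty": -3,"tz": -60,"rx": 0,"ry": 0,"rz": 0}
    - {"hand": -0.3,"tx": 0,"ty": -3,"tz": -120,"rx": 0,"ry": 0,"rz": 0}

```text
clock: 9.88
ee_pos: [0.6419, 0.016, 0.1453]
ee_rot: [-0.002, 0.721, 0.693, -0.002]
contact_force: [0.3, -0.7, 0.9]
width: 0.0516
grip_force: 0.0
```

Run:
```python
from h import *
goal(.40,.24,.20,-2.4)
```

```text
t [ 214.2 -250.9  -53.3] r [-0.006  0.     0.002] clock 9.88 at [0.6419 0.016  0.1453] w 0.0516 F [ 0.3 -0.7  0.9]
```

Run:
```python
from h import *
goal(.47,.30,.26,87.6)
```

```text
t [ 276.9 -183.7 -113.7] r [-0.005 -0.004 -1.569] clock 9.88 at [0.6419 0.016  0.1453] w 0.0516 F [ 0.3 -0.7  0.9]
```

step_arm:
  targets:
    - {"hand": -0.3,"tx": 0,"ty": 0,"tz": -60,"rx": 0,"ry": 0,"rz": -0.17}
    - {"hand": -0.3,"tx": 40,"ty": -30,"tz": -114,"rx": 0,"ry": 0,"rz": -0.34}
    - {"hand": -0.3,"tx": 90,"ty": -60,"tz": -114,"rx": 0,"ry": 0,"rz": -0.51}
    - {"hand": -0.3,"tx": 140,"ty": -90,"tz": -114,"rx": 0,"ry": 0,"rz": -0.68}
    - {"hand": -0.3,"tx": 190,"ty": -120,"tz": -114,"rx": 0,"ry": 0,"rz": -0.86}
    - {"hand": -0.3,"tx": 230,"ty": -150,"tz": -114,"rx": 0,"ry": 0,"rz": -1.04}
    - {"hand": -0.3,"tx": 277,"ty": -184,"tz": -114,"rx": 0,"ry": 0,"rz": -1.22}
    - {"hand": -0.3,"tx": 277,"ty": -184,"tz": -114,"rx": 0,"ry": 0,"rz": -1.4}

```text
clock: 10.88
ee_pos: [0.4682, 0.3034, 0.2616]
ee_rot: [0.0, 0.099, 0.995, 0.001]
contact_force: [-0.1, -0.4, 0.4]
width: 0.0554
grip_force: 0.0
```

step_arm:
  targets:
    - {"hand": -0.3,"tx": 0,"ty": 0,"tz": 0,"rx": 0,"ry": 0,"rz": -0.17}
    - {"hand": -0.3,"tx": 0,"ty": 0,"tz": 0,"rx": 0,"ry": 0,"rz": -0.17}
    - {"hand": -0.3,"tx": 0,"ty": 0,"tz": 0,"rx": 0,"ry": 0,"rz": -0.17}

```text
clock: 11.25
ee_pos: [0.4706, 0.3, 0.2613]
ee_rot: [0.0, 0.022, 1.0, 0.0]
contact_force: [-0.9, 0.1, -0.4]
width: 0.0554
grip_force: 0.0
```

```bash
cat >> h.py <<'E'
def wcloud(i,d):
    """equidistant fisheye, depth along optical axis"""
    K=i["mtx"];v,u=np.mgrid[:420,:560];a=(u-K[0,2])/K[0,0];b=(v-K[1,2])/K[1,1];th=np.hypot(a,b)+1e-9
    k=np.tan(th)/th;return (np.dstack([a*k*d,b*k*d,d])-i["t"])@i["R"]
E
python3 - <<'E'
from h import *
goal(.47,.30,.26,87.6)
i=camera_info("wrist");p,d=snapshot("wrist");cv2.imwrite("pics/w4.png",p[:,:,::-1]);np.savez("w4.npz",p=p,d=d,**i)
for o in "small_hex small_obelisk small_column small_arch tray".split():
    print(o,[(np.round(x["xyz"],4).tolist(),x["score"]) for x in landmark_of("wrist",o)[:2]])
P=wcloud(i,d);hsv=cv2.cvtColor(p,cv2.COLOR_RGB2HSV);Z=P[...,2]
g=(hsv[...,0]>55)&(hsv[...,0]<95)&(hsv[...,1]>60)
n,l,st,c=cv2.connectedComponentsWithStats((g&(Z>.02)&(Z<.1)).astype('u1'))
for k in range(1,n):
    if st[k,4]<200: continue
    m=l==k
    for zl in ((.006,.04),(.04,.056),(.056,.09)):
        s=P[m&(Z>zl[0])&(Z<zl[1])]
        if len(s)>20: print(np.round(c[k]),zl,len(s),rect(s[:,:2]),s[:,2].max().round(3))
E
```

```text
t [ 0.6 -0.   1.3] r [ 0.     0.    -0.002] clock 11.25 at [0.4706 0.3    0.2613] w 0.0554 F [-0.9  0.1 -0.4]
small_hex [([0.4841, 0.2746, 0.0081], 0.8)]
small_obelisk [([0.4929, 0.3582, 0.0008], 0.9), ([0.3438, -0.1016, 0.0036], 0.72)]
small_column [([0.2995, 0.166, 0.0022], 0.94), ([0.3917, 0.2775, 0.0075], 0.59)]
small_arch [([0.3867, 0.3617, 0.0069], 0.63), ([0.4366, 0.32, 0.0], 0.41)]
tray [([0.3442, -0.0978, 0.0007], 0.69), ([0.437, 0.3187, 0.0024], 0.61)]
[333. 101.] (0.006, 0.04) 30 (array([383.5, 333.6]), 0.3, 26.0, 'long axis deg', np.float32(171.03)) 0.04
[333. 101.] (0.04, 0.056) 34 (array([384.4, 333.5]), 0.7, 26.5, 'long axis deg', np.float32(172.55)) 0.056
[333. 101.] (0.056, 0.09) 1328 (array([387.1, 356.4]), 29.2, 47.2, 'long axis deg', np.float32(81.96)) 0.082
[256. 105.] (0.056, 0.09) 1041 (array([387.5, 277. ]), 35.9, 36.2, 'long axis deg', np.float32(87.65)) 0.079
[258. 191.] (0.006, 0.04) 99 (array([465.7, 276.8]), 10.4, 36.5, 'long axis deg', np.float32(77.14)) 0.04
[258. 191.] (0.04, 0.056) 93 (array([465.4, 276. ]), 10.6, 36.7, 'long axis deg', np.float32(78.24)) 0.056
[258. 191.] (0.056, 0.09) 1074 (array([481.1, 273. ]), 37.7, 41.4, 'long axis deg', np.float32(168.62)) 0.08
[531. 187.] (0.056, 0.09) 112 (array([475.5, 600.1]), 17.4, 48.9, 'long axis deg', np.float32(165.28)) 0.09
[334. 196.] (0.006, 0.04) 204 (array([482.8, 349.2]), 25.0, 50.9, 'long axis deg', np.float32(132.01)) 0.04
[334. 196.] (0.04, 0.056) 189 (array([483.7, 349.5]), 23.7, 48.2, 'long axis deg', np.float32(133.09)) 0.056
[334. 196.] (0.056, 0.09) 995 (array([492.2, 357.5]), 33.2, 33.4, 'long axis deg', np.float32(177.29)) 0.082
[ 44. 358.] (0.056, 0.09) 327 (array([ 745., -124.]), 4.9, 56.0, 'long axis deg', np.float32(87.91)) 0.09
[151. 386.] (0.056, 0.09) 358 (array([777.7,  91.2]), 21.8, 49.8, 'long axis deg', np.float32(24.01)) 0.09
```

View pics/w4.png

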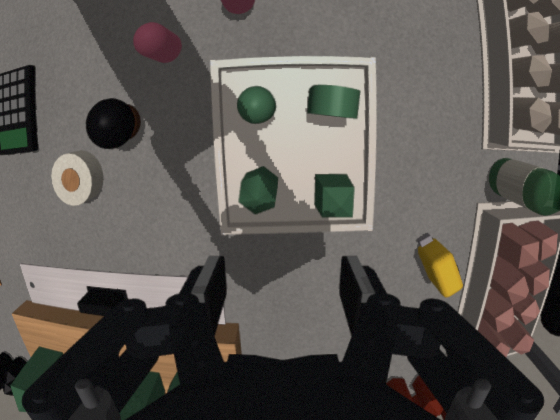

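The wrist view shows the column at (256,105), arch (333,101), hex (259,190) and obelisk (334,196). I'll fit hex and obelisk models to the points for their yaw.

```bash
cat > fit.py <<'E'
from h import *
from scipy.optimize import least_squares
def fitstone(P,g,c,kind,z0=.004):
    X,Y,Z=np.moveaxis(P,2,0);m=g&(np.hypot(X-c[0],Y-c[1])<.034)&(Z>z0+.006)&(Z<.1)
    s=P[m]*1000;h=s[:,2]-z0*1000;per=60 if kind=="hex" else 90
    hw=lambda h:np.where(h<53,20,20*(75-h)/22) if kind=="hex" else np.where(h<60,20-h/20,17*(76-h)/16)
    n=360//per
    def f(v):
        a=np.radians(v[2]+per*np.arange(n));N=np.c_[np.cos(a),np.sin(a)]
        return ((s[:,:2]-v[:2])@N.T).max(1)-hw(h+v[3])
    r=min((least_squares(f,[c[0]*1e3,c[1]*1e3,y,0],loss="soft_l1",x_scale=[1,1,3,1]) for y in range(0,per,10)),key=lambda r:r.cost)
    return np.round(r.x,1),"yaw",round(r.x[2]%per,1),"cost/n",round(r.cost/len(s),2)
if __name__=="__main__":
    D=np.load("w4.npz");i={k:D[k] for k in("mtx","R","t")}
    P=wcloud(i,D["d"]);hsv=cv2.cvtColor(D["p"],cv2.COLOR_RGB2HSV);g=(hsv[...,0]>55)&(hsv[...,0]<95)&(hsv[...,1]>60)
    print(fitstone(P,g,(.483,.273),"hex"),fitstone(P,g,(.492,.358),"ob"))
E
python3 fit.py
python3 - <<'E'
from h import *
# large stones: refine y via fronts, from first top/scene clouds
goal(.392,.277,.12,87.6)
E
```

```text
(array([483. , 272.2,  18.8,  -1.5]), 'yaw', np.float64(18.8), 'cost/n', np.float64(0.15)) (array([493.5, 358.4,  87.9,  -1.4]), 'yaw', np.float64(87.9), 'cost/n', np.float64(0.16))
t [ 77.5 -26.3 141.3] r [ 0. -0.  0.] clock 11.55 at [0.4706 0.3    0.2613] w 0.0559 F [-0.2 -0.5 -0.6]
```

Run:
```python
from h import *
e=np.array([.0419,.9991])
L=dict(hex=(.7845,.1425),arch=(.78,.0575),col=(.777,-.0355),obel=(.773,-.1275))
for n in("top","scene"):
    P=cloud(n,np.load(n+"0d.npy"));p=np.load(n+"0p.npy");hsv=cv2.cvtColor(p,cv2.COLOR_RGB2HSV)
    g=(hsv[...,0]>55)&(hsv[...,0]<95)&(hsv[...,1]>60)
    for o,c in L.items():
        m=g&(np.hypot(P[...,0]-c[0],P[...,1]-c[1])<.046)&(P[...,2]>.10)&(P[...,2]<.19);s=P[m][:,:2]@e
        print(n,o,len(s),"landmark s",(np.array(c)@e).round(4),"extent",np.percentile(s,[.5,99.5]).round(4),"mid",np.percentile(s,[.5,99.5]).mean().round(4))
goal(.3885,.277,.09,87.6);goal(.3885,.277,.036,87.6)
```

```text
top hex 409 landmark s 0.1752 extent [0.1427 0.1984] mid 0.1706
top arch 566 landmark s 0.0901 extent [0.0575 0.1188] mid 0.0882
top col 454 landmark s -0.0029 extent [-0.0286  0.0226] mid -0.003
top obel 464 landmark s -0.095 extent [-0.1178 -0.0708] mid -0.0943
scene hex 1220 landmark s 0.1752 extent [0.1411 0.2018] mid 0.1714
scene arch 1576 landmark s 0.0901 extent [0.0534 0.1223] mid 0.0879
scene col 1130 landmark s -0.0029 extent [-0.0303  0.0229] mid -0.0037
scene obel 1203 landmark s -0.095 extent [-0.1178 -0.0674] mid -0.0926
t [ 81.  -26.4 171.3] r [ 0. -0.  0.] clock 11.55 at [0.4706 0.3    0.2613] w 0.0559 F [-0.2 -0.5 -0.6]
t [ 81.  -26.4 225.3] r [ 0. -0.  0.] clock 11.55 at [0.4706 0.3    0.2613] w 0.0559 F [-0.2 -0.5 -0.6]
```

step_arm:
  targets:
    - {"hand": -0.5,"tx": 40,"ty": -13,"tz": 50,"rx": 0,"ry": 0,"rz": 0}
    - {"hand": -0.5,"tx": 81,"ty": -26,"tz": 100,"rx": 0,"ry": 0,"rz": 0}
    - {"hand": -0.5,"tx": 81,"ty": -26,"tz": 150,"rx": 0,"ry": 0,"rz": 0}
    - {"hand": -0.5,"tx": 81,"ty": -26,"tz": 190,"rx": 0,"ry": 0,"rz": 0}
    - {"hand": -0.5,"tx": 81,"ty": -26,"tz": 220,"rx": 0,"ry": 0,"rz": 0}
    - {"hand": -0.5,"tx": 81,"ty": -26,"tz": 225,"rx": 0,"ry": 0,"rz": 0}
    - {"hand": -0.5,"tx": 81,"ty": -26,"tz": 225,"rx": 0,"ry": 0,"rz": 0}

```text
clock: 12.42
ee_pos: [0.3889, 0.2776, 0.0372]
ee_rot: [0.0, 0.021, 1.0, 0.0]
contact_force: [-0.0, -0.1, 0.6]
width: 0.0641
grip_force: 0.0
```

step_arm:
  targets:
    - {"hand": 1,"tx": 0,"ty": 0,"tz": 0,"rx": 0,"ry": 0,"rz": 0}
    - {"hand": 1,"tx": 0,"ty": 0,"tz": 0,"rx": 0,"ry": 0,"rz": 0}
    - {"hand": 1,"tx": 0,"ty": 0,"tz": 0,"rx": 0,"ry": 0,"rz": 0}
    - {"hand": 1,"tx": 0,"ty": 0,"tz": 0,"rx": 0,"ry": 0,"rz": 0}
    - {"hand": 1,"tx": 0,"ty": 0,"tz": 0,"rx": 0,"ry": 0,"rz": 0}
  grip_force: 35

```text
clock: 13.05
ee_pos: [0.3896, 0.278, 0.0383]
ee_rot: [0.002, 0.02, 1.0, 0.001]
contact_force: [-0.5, 0.8, 5.4]
width: 0.0394
grip_force: 35.6
```

Run:
```python
from h import *
goal(.3885,.277,.17,87.6);goal(.55,-.0277,.17,87.6);goal(.55,-.0277,.045,87.6)
p,d=snapshot("top");i=camera_info("top");P=cloud("top",d,i);hsv=cv2.cvtColor(p,cv2.COLOR_RGB2HSV)
m=(p.min(2)>115)&(hsv[...,1]<60)&(abs(P[...,0]-.64)<.07)&(abs(P[...,1]-.01)<.24)&(P[...,2]<.03)
v,u=np.nonzero(cv2.morphologyEx(m.astype('u1'),cv2.MORPH_OPEN,np.ones((3,3))));print("edge",rect(onplane(i,np.c_[u,v],.005)))
```

```text
t [   0.6   -0.8 -131.7] r [0.002 0.003 0.001] clock 13.05 at [0.3896 0.278  0.0383] w 0.0394 F [-0.5  0.8  5.4]
t [-173.2 -298.6 -131.7] r [0.002 0.003 0.001] clock 13.05 at [0.3896 0.278  0.0383] w 0.0394 F [-0.5  0.8  5.4]
t [-172.8 -298.8   -6.7] r [0.002 0.003 0.001] clock 13.05 at [0.3896 0.278  0.0383] w 0.0394 F [-0.5  0.8  5.4]
edge (array([626.9,   9.5]), 111.5, 398.4, 'long axis deg', np.float32(87.67))
```

step_arm:
  targets:
    - {"hand": 1,"tx": 0,"ty": 0,"tz": -40,"rx": 0,"ry": 0,"rz": 0}
    - {"hand": 1,"tx": 0,"ty": 0,"tz": -90,"rx": 0,"ry": 0,"rz": 0}
    - {"hand": 1,"tx": -10,"ty": -30,"tz": -132,"rx": 0,"ry": 0,"rz": 0}
    - {"hand": 1,"tx": -35,"ty": -80,"tz": -132,"rx": 0,"ry": 0,"rz": 0}
    - {"hand": 1,"tx": -65,"ty": -130,"tz": -132,"rx": 0,"ry": 0,"rz": 0}
    - {"hand": 1,"tx": -95,"ty": -180,"tz": -132,"rx": 0,"ry": 0,"rz": 0}
    - {"hand": 1,"tx": -130,"ty": -230,"tz": -132,"rx": 0,"ry": 0,"rz": 0}
    - {"hand": 1,"tx": -160,"ty": -275,"tz": -132,"rx": 0,"ry": 0,"rz": 0}

```text
clock: 14.1
ee_pos: [0.5378, -0.0058, 0.1681]
ee_rot: [-0.0, 0.021, 1.0, 0.0]
contact_force: [0.3, 1.0, -1.9]
width: 0.0396
grip_force: 36.1
```

step_arm:
  targets:
    - {"hand": 1,"tx": -13,"ty": -24,"tz": 10,"rx": 0,"ry": 0,"rz": 0}
    - {"hand": 1,"tx": -13,"ty": -24,"tz": 50,"rx": 0,"ry": 0,"rz": 0}
    - {"hand": 1,"tx": -13,"ty": -24,"tz": 90,"rx": 0,"ry": 0,"rz": 0}
    - {"hand": 1,"tx": -13,"ty": -24,"tz": 115,"rx": 0,"ry": 0,"rz": 0}
    - {"hand": 1,"tx": -13,"ty": -24,"tz": 125,"rx": 0,"ry": 0,"rz": 0}
    - {"hand": 1,"tx": -13,"ty": -24,"tz": 125,"rx": 0,"ry": 0,"rz": 0}

```text
clock: 14.85
ee_pos: [0.5489, -0.0283, 0.043]
ee_rot: [-0.0, 0.02, 1.0, 0.0]
contact_force: [-0.7, -0.3, -1.7]
width: 0.0392
grip_force: 36.1
```

```bash
cat > chk.py <<'E'
from h import *
def edge(show=None):
    p,d=snapshot("top");i=camera_info("top");P=cloud("top",d,i);hsv=cv2.cvtColor(p,cv2.COLOR_RGB2HSV)
    m=(p.min(2)>115)&(hsv[...,1]<60)&(P[...,0]>.58)&(P[...,0]<.72)&(abs(P[...,1]-.01)<.24)&(P[...,2]<.025)
    m=cv2.morphologyEx(m.astype('u1'),cv2.MORPH_OPEN,np.ones((3,3)))
    v,u=np.nonzero(m);print("edge",rect(onplane(i,np.c_[u,v],.005)))
    if show: cv2.imwrite(show,cv2.resize(p[60:210,160:400,::-1],None,fx=3.3,fy=3.3,interpolation=cv2.INTER_CUBIC))
if __name__=="__main__": edge()
E
python3 - <<'E'
from chk import *
edge();goal(.5818-.01,-.0277,.037,87.6);goal(.5818,-.0277,.0343,87.6)
E
```

```text
edge (array([641.6,  15.7]), 81.8, 383.5, 'long axis deg', np.float32(87.56))
t [-22.2   1.6   7.2] r [0.    0.001 0.001] clock 14.9 at [ 0.5496 -0.0284  0.0442] w 0.0392 F [-0.5 -0.3 -0.9]
t [-32.2   2.    9.9] r [0.    0.001 0.001] clock 14.9 at [ 0.5496 -0.0284  0.0442] w 0.0392 F [-0.5 -0.3 -0.9]
```

step_arm:
  targets:
    - {"hand": 1,"tx": -12,"ty": 2,"tz": 5,"rx": 0,"ry": 0,"rz": 0}
    - {"hand": 1,"tx": -22,"ty": 2,"tz": 8,"rx": 0,"ry": 0,"rz": 0}
    - {"hand": 1,"tx": -26,"ty": 2,"tz": 9,"rx": 0,"ry": 0,"rz": 0}
    - {"hand": 1,"tx": -28,"ty": 2,"tz": 9.5,"rx": 0,"ry": 0,"rz": 0}
    - {"hand": 1,"tx": -29,"ty": 2,"tz": 9.5,"rx": 0,"ry": 0,"rz": 0}
    - {"hand": 1,"tx": -30,"ty": 2,"tz": 9.5,"rx": 0,"ry": 0,"rz": 0}
    - {"hand": 1,"tx": -31,"ty": 2,"tz": 9.5,"rx": 0,"ry": 0,"rz": 0}

```text
clock: 15.78
ee_pos: [0.5802, -0.0277, 0.0344]
ee_rot: [0.0, 0.02, 1.0, -0.0]
contact_force: [-3.3, -0.5, 5.5]
width: 0.039
grip_force: 36.5
```

step_arm:
  targets:
    - {"hand": 1,"tx": -1,"ty": 0,"tz": 0,"rx": 0,"ry": 0,"rz": 0}
    - {"hand": 1,"tx": -1,"ty": 0,"tz": 0,"rx": 0,"ry": 0,"rz": 0}

```text
clock: 16.02
ee_pos: [0.5813, -0.0277, 0.0344]
ee_rot: [0.0, 0.02, 1.0, -0.0]
contact_force: [-3.7, -0.1, 5.8]
width: 0.0391
grip_force: 36.5
```

step_arm:
  targets:
    - {"hand": 1,"tx": -1,"ty": 0,"tz": 0,"rx": 0,"ry": 0,"rz": 0}
    - {"hand": 1,"tx": -1,"ty": 0,"tz": 0,"rx": 0,"ry": 0,"rz": 0}

```text
clock: 16.27
ee_pos: [0.5822, -0.0278, 0.0344]
ee_rot: [0.0, 0.02, 1.0, -0.0]
contact_force: [-3.6, 0.3, 5.8]
width: 0.0387
grip_force: 36.6
```

step_arm:
  targets:
    - {"hand": 1,"tx": -1,"ty": 0,"tz": 0,"rx": 0,"ry": 0,"rz": 0}
    - {"hand": 1,"tx": -1,"ty": 0,"tz": 0,"rx": 0,"ry": 0,"rz": 0}

```text
clock: 16.52
ee_pos: [0.5833, -0.0278, 0.0344]
ee_rot: [0.0, 0.02, 1.0, -0.0]
contact_force: [-4.1, 0.2, 5.3]
width: 0.0394
grip_force: 36.6
```

step_arm:
  targets:
    - {"hand": 1,"tx": -1,"ty": 0,"tz": 0,"rx": 0,"ry": 0,"rz": 0}
    - {"hand": 1,"tx": -1,"ty": 0,"tz": 0,"rx": 0,"ry": 0,"rz": 0}

```text
clock: 16.77
ee_pos: [0.5843, -0.0278, 0.0344]
ee_rot: [0.0, 0.02, 1.0, -0.0]
contact_force: [-3.7, 0.2, 5.1]
width: 0.0392
grip_force: 36.6
```

step_arm:
  targets:
    - {"hand": 1,"tx": -1,"ty": 0,"tz": 0,"rx": 0,"ry": 0,"rz": 0}
    - {"hand": 1,"tx": -1,"ty": 0,"tz": 0,"rx": 0,"ry": 0,"rz": 0}

```text
clock: 17.02
ee_pos: [0.5851, -0.0279, 0.0344]
ee_rot: [0.0, 0.02, 1.0, -0.0]
contact_force: [-3.8, -0.4, 5.5]
width: 0.0391
grip_force: 36.6
```

Run:
```python
from h import *
i=camera_info("wrist");p,d=snapshot("wrist");cv2.imwrite("pics/w5.png",cv2.resize(p[150:,120:460,::-1],None,fx=2,fy=2));goal(.58,-.0277,.034,87.6)
```

```text
t [ 5.1 -0.   0.4] r [-0.     0.     0.001] clock 17.07 at [ 0.5851 -0.0279  0.0344] w 0.0388 F [-4.1  0.1  5.2]
```

View pics/w5.png

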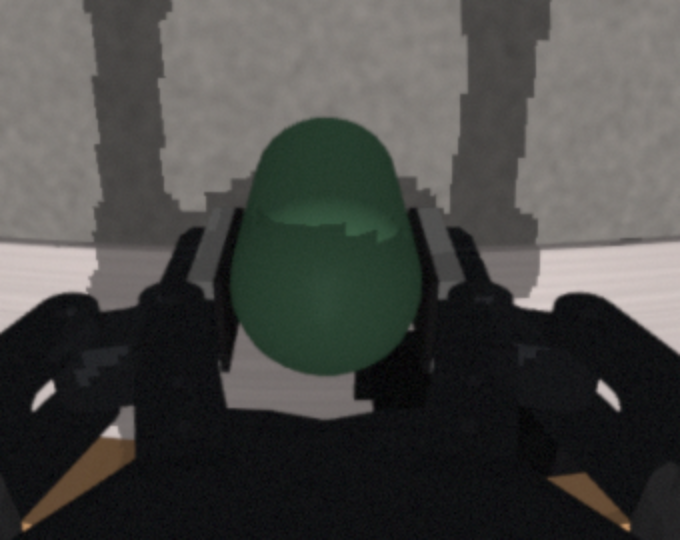

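The column sits centred in the pads, with the straightedge's front edge at row 242 and the contact hidden behind the stone. The force is still only table friction, so I keep going.

step_arm:
  targets:
    - {"hand": 1,"tx": -1,"ty": 0,"tz": 0,"rx": 0,"ry": 0,"rz": 0}
    - {"hand": 1,"tx": -1,"ty": 0,"tz": 0,"rx": 0,"ry": 0,"rz": 0}

```text
clock: 17.32
ee_pos: [0.5854, -0.0279, 0.0344]
ee_rot: [-0.001, 0.02, 1.0, -0.0]
contact_force: [-7.5, 0.7, 7.4]
width: 0.0395
grip_force: 36.8
```

step_arm:
  targets:
    - {"hand": 1,"tx": -1,"ty": 0,"tz": 0,"rx": 0,"ry": 0,"rz": 0}
    - {"hand": 1,"tx": -1,"ty": 0,"tz": 0,"rx": 0,"ry": 0,"rz": 0}

```text
clock: 17.58
ee_pos: [0.5857, -0.0279, 0.0345]
ee_rot: [-0.002, 0.02, 1.0, -0.0]
contact_force: [-11.0, 0.9, 9.8]
width: 0.0389
grip_force: 37.0
```

Run:
```python
from chk import *
edge();goal(.5818,-.0277,.0343,87.6)
```

```text
edge (array([641.8,  14.8]), 82.0, 385.2, 'long axis deg', np.float32(87.66))
t [3.9 0.1 0.2] r [-0.    -0.003  0.001] clock 17.62 at [ 0.5857 -0.0279  0.0345] w 0.0391 F [-11.4   0.4  11.1]
```

step_arm:
  targets:
    - {"hand": 1,"tx": 2,"ty": 0,"tz": -0.5,"rx": 0,"ry": 0,"rz": 0}
    - {"hand": -0.3,"tx": 2,"ty": 0,"tz": -0.5,"rx": 0,"ry": 0,"rz": 0}
    - {"hand": -0.3,"tx": 2,"ty": 0,"tz": -0.5,"rx": 0,"ry": 0,"rz": 0}
    - {"hand": -0.3,"tx": 2,"ty": 0,"tz": -0.5,"rx": 0,"ry": 0,"rz": 0}
    - {"hand": -0.3,"tx": 2,"ty": 0,"tz": -30,"rx": 0,"ry": 0,"rz": 0}
    - {"hand": -0.3,"tx": 2,"ty": 0,"tz": -70,"rx": 0,"ry": 0,"rz": 0}
    - {"hand": -0.3,"tx": 2,"ty": 0,"tz": -120,"rx": 0,"ry": 0,"rz": 0}
    - {"hand": -0.5,"tx": 2,"ty": 0,"tz": -140,"rx": 0,"ry": 0,"rz": 0}

```text
clock: 18.62
ee_pos: [0.5865, -0.0279, 0.1778]
ee_rot: [0.003, 0.02, 1.0, -0.0]
contact_force: [-0.5, 0.5, 1.0]
width: 0.0639
grip_force: 0.0
```

Run:
```python
from chk import *
edge();goal(.387,.3575,.12,82);goal(.387,.3575,.036,82)
```

```text
edge (array([641.7,  15.7]), 81.6, 383.4, 'long axis deg', np.float32(87.62))
t [215.8 377.   57.5] r [-0.     0.007  0.099] clock 18.68 at [ 0.5868 -0.028   0.1793] w 0.0642 F [0.1 0.1 3.2]
t [216.4 377.1 141.5] r [-0.     0.007  0.099] clock 18.68 at [ 0.5868 -0.028   0.1793] w 0.0642 F [0.1 0.1 3.2]
```

step_arm:
  targets:
    - {"hand": -0.7,"tx": 30,"ty": 53,"tz": 0,"rx": 0,"ry": 0.007,"rz": 0.05}
    - {"hand": -0.7,"tx": 60,"ty": 105,"tz": 0,"rx": 0,"ry": 0.007,"rz": 0.1}
    - {"hand": -0.7,"tx": 90,"ty": 157,"tz": 0,"rx": 0,"ry": 0.007,"rz": 0.1}
    - {"hand": -0.7,"tx": 120,"ty": 210,"tz": 0,"rx": 0,"ry": 0.007,"rz": 0.1}
    - {"hand": -0.7,"tx": 150,"ty": 262,"tz": 0,"rx": 0,"ry": 0.007,"rz": 0.1}
    - {"hand": -0.7,"tx": 180,"ty": 315,"tz": 0,"rx": 0,"ry": 0.007,"rz": 0.1}
    - {"hand": -0.7,"tx": 210,"ty": 366,"tz": 20,"rx": 0,"ry": 0.007,"rz": 0.1}
    - {"hand": -0.7,"tx": 216,"ty": 377,"tz": 57,"rx": 0,"ry": 0.007,"rz": 0.1}

```text
clock: 19.68
ee_pos: [0.3829, 0.3608, 0.1159]
ee_rot: [-0.003, 0.068, 0.998, 0.001]
contact_force: [0.1, -0.4, -1.1]
width: 0.0727
grip_force: 0.0
```

Run:
```python
from h import *
goal(.387,.3575,.036,82)
i=camera_info("wrist");p,d=snapshot("wrist");print(landmark_of("wrist","small_arch"))
P=wcloud(i,d);hsv=cv2.cvtColor(p,cv2.COLOR_RGB2HSV);X,Y,Z=np.moveaxis(P,2,0)
g=(hsv[...,0]>55)&(hsv[...,0]<95)&(hsv[...,1]>60)&(np.hypot(X-.387,Y-.3575)<.04)
s=P[g&(Z>.03)&(Z<.09)];print(len(s),rect(s[:,:2]))
```

```text
t [-5.  -2.8 79.8] r [ 0.001 -0.007  0.003] clock 19.68 at [0.3829 0.3608 0.1159] w 0.0727 F [ 0.1 -0.4 -1.1]
[{'xyz': [0.3863, 0.3583, 0.0074], 'score': 0.93}, {'xyz': [0.4519, 0.0195, -0.0011], 'score': 0.47}]
4920 (array([386.6, 358.4]), 30.2, 48.8, 'long axis deg', np.float32(82.95))
```

step_arm:
  targets:
    - {"hand": -0.7,"tx": 0,"ty": 0,"tz": 20,"rx": 0,"ry": 0,"rz": 0.0}
    - {"hand": -0.7,"tx": 0,"ty": 0,"tz": 20,"rx": 0,"ry": 0,"rz": 0.0}
    - {"hand": -0.7,"tx": 0,"ty": 0,"tz": 20,"rx": 0,"ry": 0,"rz": 0.0}

```text
clock: 20.15
ee_pos: [0.3854, 0.3572, 0.0977]
ee_rot: [-0.003, 0.071, 0.997, 0.0]
contact_force: [-0.4, 0.8, -0.3]
width: 0.0726
grip_force: 0.0
```

Run:
```python
from h import *
goal(.3866,.3584,.036,82.7)
```

```text
t [-1.3  1.3 61.7] r [ 0.001 -0.006 -0.015] clock 20.15 at [0.3854 0.3572 0.0977] w 0.0726 F [-0.4  0.8 -0.3]
```

step_arm:
  targets:
    - {"hand": -0.7,"tx": -1,"ty": 1,"tz": 40,"rx": 0,"ry": -0.006,"rz": -0.015}
    - {"hand": -0.7,"tx": -1,"ty": 1,"tz": 61,"rx": 0,"ry": -0.006,"rz": -0.015}
    - {"hand": -0.7,"tx": -1,"ty": 1,"tz": 61,"rx": 0,"ry": -0.006,"rz": -0.015}
    - {"hand": 1,"tx": -1,"ty": 1,"tz": 61,"rx": 0,"ry": -0.006,"rz": -0.015}
    - {"hand": 1,"tx": -1,"ty": 1,"tz": 61,"rx": 0,"ry": -0.006,"rz": -0.015}
    - {"hand": 1,"tx": -1,"ty": 1,"tz": 61,"rx": 0,"ry": -0.006,"rz": -0.015}
    - {"hand": 1,"tx": -1,"ty": 1,"tz": 61,"rx": 0,"ry": -0.006,"rz": -0.015}
    - {"hand": 1,"tx": -1,"ty": 1,"tz": 61,"rx": 0,"ry": -0.006,"rz": -0.015}
  grip_force: 35

```text
clock: 21.15
ee_pos: [0.3864, 0.3592, 0.038]
ee_rot: [0.001, 0.063, 0.998, 0.001]
contact_force: [0.6, -1.0, 6.7]
width: 0.0492
grip_force: 39.1
```

Run:
```python
from h import *
goal(.555,.0638,.17,87.6)
```

```text
t [-204.6 -271.6 -132.2] r [ 0.002  0.002 -0.084] clock 21.15 at [0.3864 0.3592 0.038 ] w 0.0492 F [ 0.6 -1.   6.7]
```

step_arm:
  targets:
    - {"hand": 1,"tx": 0,"ty": 0,"tz": -40,"rx": 0,"ry": 0,"rz": 0}
    - {"hand": 1,"tx": 0,"ty": 0,"tz": -90,"rx": 0,"ry": 0,"rz": 0}
    - {"hand": 1,"tx": -15,"ty": -20,"tz": -132,"rx": 0,"ry": 0,"rz": 0}
    - {"hand": 1,"tx": -52,"ty": -70,"tz": -132,"rx": 0,"ry": 0,"rz": -0.03}
    - {"hand": 1,"tx": -90,"ty": -120,"tz": -132,"rx": 0,"ry": 0,"rz": -0.06}
    - {"hand": 1,"tx": -128,"ty": -170,"tz": -132,"rx": 0,"ry": 0,"rz": -0.084}
    - {"hand": 1,"tx": -166,"ty": -220,"tz": -132,"rx": 0,"ry": 0,"rz": -0.084}
    - {"hand": 1,"tx": -204,"ty": -271,"tz": -132,"rx": 0,"ry": 0,"rz": -0.084}

```text
clock: 22.15
ee_pos: [0.5534, 0.0641, 0.1675]
ee_rot: [-0.001, 0.021, 1.0, 0.0]
contact_force: [1.5, 0.8, -1.5]
width: 0.0492
grip_force: 38.1
```

step_arm:
  targets:
    - {"hand": 1,"tx": 0,"ty": 0,"tz": 0,"rx": 0,"ry": 0,"rz": 0}
    - {"hand": 1,"tx": 0,"ty": 0,"tz": 40,"rx": 0,"ry": 0,"rz": 0}
    - {"hand": 1,"tx": 0,"ty": 0,"tz": 80,"rx": 0,"ry": 0,"rz": 0}
    - {"hand": 1,"tx": 0,"ty": 0,"tz": 110,"rx": 0,"ry": 0,"rz": 0}
    - {"hand": 1,"tx": 0,"ty": 0,"tz": 123,"rx": 0,"ry": 0,"rz": 0}
    - {"hand": 1,"tx": 0,"ty": 0,"tz": 123,"rx": 0,"ry": 0,"rz": 0}

```text
clock: 22.9
ee_pos: [0.552, 0.0665, 0.0441]
ee_rot: [-0.001, 0.021, 1.0, -0.0]
contact_force: [0.6, -0.7, -1.8]
width: 0.0493
grip_force: 38.1
```

Run:
```python
from chk import *
edge();goal(.5906-.005,.0638,.034,87.6)
```

```text
edge (array([641.8,  14.7]), 81.8, 385.0, 'long axis deg', np.float32(87.56))
t [-32.8  -1.2  11.5] r [ 0.    -0.     0.001] clock 22.95 at [0.5529 0.0664 0.0455] w 0.0492 F [ 0.4 -0.7 -2.6]
```

step_arm:
  targets:
    - {"hand": 1,"tx": -16,"ty": -1,"tz": 6,"rx": 0,"ry": 0,"rz": 0}
    - {"hand": 1,"tx": -28,"ty": -1,"tz": 9,"rx": 0,"ry": 0,"rz": 0}
    - {"hand": 1,"tx": -31,"ty": -1,"tz": 10.5,"rx": 0,"ry": 0,"rz": 0}
    - {"hand": 1,"tx": -33,"ty": -1,"tz": 11,"rx": 0,"ry": 0,"rz": 0}
    - {"hand": 1,"tx": -34,"ty": -1,"tz": 11,"rx": 0,"ry": 0,"rz": 0}
    - {"hand": 1,"tx": -35,"ty": -1,"tz": 11,"rx": 0,"ry": 0,"rz": 0}
    - {"hand": 1,"tx": -36,"ty": -1,"tz": 11,"rx": 0,"ry": 0,"rz": 0}
    - {"hand": 1,"tx": -36,"ty": -1,"tz": 11,"rx": 0,"ry": 0,"rz": 0}

```text
clock: 23.95
ee_pos: [0.5888, 0.0634, 0.0341]
ee_rot: [-0.0, 0.021, 1.0, -0.0]
contact_force: [-1.9, 0.3, 3.1]
width: 0.0498
grip_force: 38.7
```

step_arm:
  targets:
    - {"hand": 1,"tx": -1,"ty": 0,"tz": 0,"rx": 0,"ry": 0,"rz": 0}
    - {"hand": 1,"tx": -1,"ty": 0,"tz": 0,"rx": 0,"ry": 0,"rz": 0}

```text
clock: 24.2
ee_pos: [0.5898, 0.0633, 0.0341]
ee_rot: [-0.0, 0.021, 1.0, -0.0]
contact_force: [-2.3, 0.0, 4.4]
width: 0.0493
grip_force: 39.0
```

step_arm:
  targets:
    - {"hand": 1,"tx": -1,"ty": 0,"tz": 0,"rx": 0,"ry": 0,"rz": 0}
    - {"hand": 1,"tx": -1,"ty": 0,"tz": 0,"rx": 0,"ry": 0,"rz": 0}

```text
clock: 24.45
ee_pos: [0.5908, 0.0633, 0.0341]
ee_rot: [-0.0, 0.021, 1.0, -0.0]
contact_force: [-3.5, -0.3, 4.8]
width: 0.0491
grip_force: 39.1
```

step_arm:
  targets:
    - {"hand": 1,"tx": -1,"ty": 0,"tz": 0,"rx": 0,"ry": 0,"rz": 0}
    - {"hand": 1,"tx": -1,"ty": 0,"tz": 0,"rx": 0,"ry": 0,"rz": 0}

```text
clock: 24.7
ee_pos: [0.5911, 0.0633, 0.0341]
ee_rot: [-0.001, 0.021, 1.0, -0.0]
contact_force: [-5.4, 0.0, 6.2]
width: 0.0493
grip_force: 39.4
```

step_arm:
  targets:
    - {"hand": 1,"tx": -1,"ty": 0,"tz": 0,"rx": 0,"ry": 0,"rz": 0}
    - {"hand": 1,"tx": -2,"ty": 0,"tz": 0,"rx": 0,"ry": 0,"rz": 0}
    - {"hand": 1,"tx": -2,"ty": 0,"tz": 0,"rx": 0,"ry": 0,"rz": 0}

```text
clock: 25.08
ee_pos: [0.5918, 0.0633, 0.0342]
ee_rot: [-0.003, 0.021, 1.0, -0.0]
contact_force: [-11.1, -0.2, 11.9]
width: 0.0493
grip_force: 39.8
```

step_arm:
  targets:
    - {"hand": 1,"tx": 1.5,"ty": 0,"tz": -0.5,"rx": 0,"ry": 0,"rz": 0}
    - {"hand": -0.45,"tx": 1.5,"ty": 0,"tz": -0.5,"rx": 0,"ry": 0,"rz": 0}
    - {"hand": -0.45,"tx": 1.5,"ty": 0,"tz": -0.5,"rx": 0,"ry": 0,"rz": 0}
    - {"hand": -0.45,"tx": 1.5,"ty": 0,"tz": -0.5,"rx": 0,"ry": 0,"rz": 0}
    - {"hand": -0.45,"tx": 1.5,"ty": 0,"tz": -30,"rx": 0,"ry": 0,"rz": 0}
    - {"hand": -0.45,"tx": 1.5,"ty": 0,"tz": -70,"rx": 0,"ry": 0,"rz": 0}
    - {"hand": -0.45,"tx": 1.5,"ty": 0,"tz": -120,"rx": 0,"ry": 0,"rz": 0}
    - {"hand": -0.5,"tx": 1.5,"ty": 0,"tz": -140,"rx": 0,"ry": 0,"rz": 0}

```text
clock: 26.08
ee_pos: [0.5936, 0.0632, 0.1776]
ee_rot: [0.002, 0.021, 1.0, 0.0]
contact_force: [0.4, 0.2, 0.3]
width: 0.0639
grip_force: 0.0
```

Run:
```python
from chk import *
edge();goal(.483,.2725,.12,78.8)
```

```text
edge (array([641.1,  -1.4]), 81.8, 352.7, 'long axis deg', np.float32(87.59))
t [119.9 204.4  58.4] r [0.001 0.006 0.154] clock 26.12 at [0.5939 0.0633 0.1791] w 0.0643 F [-0.5 -0.1  1.7]
```

step_arm:
  targets:
    - {"hand": -0.5,"tx": 30,"ty": 51,"tz": 0,"rx": 0,"ry": 0.006,"rz": 0.05}
    - {"hand": -0.5,"tx": 60,"ty": 102,"tz": 0,"rx": 0,"ry": 0.006,"rz": 0.1}
    - {"hand": -0.5,"tx": 90,"ty": 153,"tz": 0,"rx": 0,"ry": 0.006,"rz": 0.154}
    - {"hand": -0.5,"tx": 120,"ty": 204,"tz": 0,"rx": 0,"ry": 0.006,"rz": 0.154}
    - {"hand": -0.5,"tx": 120,"ty": 204,"tz": 40,"rx": 0,"ry": 0.006,"rz": 0.154}
    - {"hand": -0.5,"tx": 120,"ty": 204,"tz": 58,"rx": 0,"ry": 0.006,"rz": 0.154}
    - {"hand": -0.5,"tx": 120,"ty": 204,"tz": 58,"rx": 0,"ry": 0.006,"rz": 0.154}

```text
clock: 27.0
ee_pos: [0.4798, 0.2709, 0.1127]
ee_rot: [-0.006, 0.098, 0.995, -0.002]
contact_force: [0.2, -0.1, 0.2]
width: 0.0641
grip_force: 0.0
```

Run:
```python
from fit import *
i=camera_info("wrist");p,d=snapshot("wrist");P=wcloud(i,d);hsv=cv2.cvtColor(p,cv2.COLOR_RGB2HSV);g=(hsv[...,0]>55)&(hsv[...,0]<95)&(hsv[...,1]>60)
print(fitstone(P,g,(.483,.273),"hex"),fitstone(P,g,(.492,.358),"ob"));print(landmark_of("wrist","small_hex"))
goal(.483,.2725,.036,78.8)
```

```text
(array([482.8, 272.3,  18.8,  -1.3]), 'yaw', np.float64(18.8), 'cost/n', np.float64(0.12)) (array([493.3, 358.2,  -2.3,  -1.4]), 'yaw', np.float64(87.7), 'cost/n', np.float64(0.13))
[{'xyz': [0.5863, -0.0209, 0.003], 'score': 0.59}]
t [-1.9  1.4 80.1] r [-0.001 -0.007 -0.002] clock 27.1 at [0.4814 0.2714 0.1161] w 0.0641 F [ 0.2  0.5 -0. ]
```

step_arm:
  targets:
    - {"hand": -0.5,"tx": -0.5,"ty": 0,"tz": 40,"rx": 0,"ry": -0.004,"rz": 0}
    - {"hand": -0.5,"tx": -0.5,"ty": 0,"tz": 80,"rx": 0,"ry": -0.004,"rz": 0}
    - {"hand": -0.5,"tx": -0.5,"ty": 0,"tz": 82,"rx": 0,"ry": -0.004,"rz": 0}
    - {"hand": 1,"tx": -0.5,"ty": 0,"tz": 82,"rx": 0,"ry": -0.004,"rz": 0}
    - {"hand": 1,"tx": -0.5,"ty": 0,"tz": 82,"rx": 0,"ry": -0.004,"rz": 0}
    - {"hand": 1,"tx": -0.5,"ty": 0,"tz": 82,"rx": 0,"ry": -0.004,"rz": 0}
    - {"hand": 1,"tx": -0.5,"ty": 0,"tz": 82,"rx": 0,"ry": -0.004,"rz": 0}
    - {"hand": 1,"tx": -0.5,"ty": 0,"tz": 82,"rx": 0,"ry": -0.004,"rz": 0}
  grip_force: 35

```text
clock: 28.1
ee_pos: [0.4824, 0.2726, 0.0367]
ee_rot: [0.001, 0.098, 0.995, 0.001]
contact_force: [1.0, -1.4, 5.8]
width: 0.0394
grip_force: 37.4
```

Run:
```python
from h import *
goal(.555,.1474,.17,57.6)
```

```text
t [ -95.7 -108.4 -133.4] r [0.002 0.001 0.37 ] clock 28.1 at [0.4824 0.2726 0.0367] w 0.0394 F [ 1.  -1.4  5.8]
```

step_arm:
  targets:
    - {"hand": 1,"tx": 0,"ty": 0,"tz": -40,"rx": 0,"ry": 0,"rz": 0}
    - {"hand": 1,"tx": 0,"ty": 0,"tz": -90,"rx": 0,"ry": 0,"rz": 0.05}
    - {"hand": 1,"tx": -15,"ty": -15,"tz": -133,"rx": 0,"ry": 0,"rz": 0.15}
    - {"hand": 1,"tx": -45,"ty": -50,"tz": -133,"rx": 0,"ry": 0,"rz": 0.25}
    - {"hand": 1,"tx": -75,"ty": -85,"tz": -133,"rx": 0,"ry": 0,"rz": 0.37}
    - {"hand": 1,"tx": -96,"ty": -108,"tz": -133,"rx": 0,"ry": 0,"rz": 0.37}
    - {"hand": 1,"tx": -96,"ty": -108,"tz": -100,"rx": 0,"ry": 0,"rz": 0.37}
    - {"hand": 1,"tx": -96,"ty": -108,"tz": -60,"rx": 0,"ry": 0,"rz": 0.37}

```text
clock: 29.1
ee_pos: [0.5551, 0.147, 0.0941]
ee_rot: [-0.0, 0.28, 0.96, 0.0]
contact_force: [0.6, 1.0, -2.7]
width: 0.0394
grip_force: 36.5
```

step_arm:
  targets:
    - {"hand": 1,"tx": 0,"ty": 0,"tz": 30,"rx": 0,"ry": 0,"rz": 0}
    - {"hand": 1,"tx": 0,"ty": 0,"tz": 53,"rx": 0,"ry": 0,"rz": 0}
    - {"hand": 1,"tx": 0,"ty": 0,"tz": 53,"rx": 0,"ry": 0,"rz": 0}
    - {"hand": 1,"tx": 0,"ty": 0,"tz": 53,"rx": 0,"ry": 0,"rz": 0}

```text
clock: 29.6
ee_pos: [0.5546, 0.1476, 0.0419]
ee_rot: [-0.001, 0.279, 0.96, -0.0]
contact_force: [-0.2, -0.8, -1.7]
width: 0.039
grip_force: 36.4
```

Run:
```python
from chk import *
edge();goal(.5851,.1474,.0327,57.6);goal(.5891,.1472,.0327,57.6);goal(.5951,.147,.0327,57.6)
```

```text
edge (array([640.3, -17.3]), 81.9, 273.6, 'long axis deg', np.float32(87.58))
t [-25.6  16.    9.7] r [ 0.    -0.001 -0.   ] clock 29.65 at [0.5549 0.1476 0.0424] w 0.0394 F [-0.3 -0.8 -2.2]
t [-29.1  18.    9.7] r [ 0.    -0.001 -0.   ] clock 29.65 at [0.5549 0.1476 0.0424] w 0.0394 F [-0.3 -0.8 -2.2]
t [-34.3  21.    9.7] r [ 0.    -0.001 -0.   ] clock 29.65 at [0.5549 0.1476 0.0424] w 0.0394 F [-0.3 -0.8 -2.2]
```

step_arm:
  targets:
    - {"hand": 1,"tx": -13,"ty": 8,"tz": 5,"rx": 0,"ry": 0,"rz": 0}
    - {"hand": 1,"tx": -22,"ty": 14,"tz": 8,"rx": 0,"ry": 0,"rz": 0}
    - {"hand": 1,"tx": -25,"ty": 15.5,"tz": 9.5,"rx": 0,"ry": 0,"rz": 0}
    - {"hand": 1,"tx": -26,"ty": 16,"tz": 9.5,"rx": 0,"ry": 0,"rz": 0}
    - {"hand": 1,"tx": -27,"ty": 16.6,"tz": 9.5,"rx": 0,"ry": 0,"rz": 0}
    - {"hand": 1,"tx": -28,"ty": 17.2,"tz": 9.5,"rx": 0,"ry": 0,"rz": 0}
    - {"hand": 1,"tx": -29,"ty": 18,"tz": 9.5,"rx": 0,"ry": 0,"rz": 0}
    - {"hand": 1,"tx": -29,"ty": 18,"tz": 9.5,"rx": 0,"ry": 0,"rz": 0}

```text
clock: 30.65
ee_pos: [0.5883, 0.1473, 0.0327]
ee_rot: [-0.001, 0.279, 0.96, -0.0]
contact_force: [-3.2, -0.3, 4.8]
width: 0.0394
grip_force: 37.3
```

step_arm:
  targets:
    - {"hand": 1,"tx": -0.9,"ty": 0.5,"tz": 0,"rx": 0,"ry": 0,"rz": 0}
    - {"hand": 1,"tx": -0.9,"ty": 0.5,"tz": 0,"rx": 0,"ry": 0,"rz": 0}

```text
clock: 30.9
ee_pos: [0.5893, 0.1473, 0.0327]
ee_rot: [-0.001, 0.279, 0.96, -0.0]
contact_force: [-3.7, 0.4, 5.5]
width: 0.0394
grip_force: 37.4
```

step_arm:
  targets:
    - {"hand": 1,"tx": -0.9,"ty": 0.5,"tz": 0,"rx": 0,"ry": 0,"rz": 0}
    - {"hand": 1,"tx": -0.9,"ty": 0.5,"tz": 0,"rx": 0,"ry": 0,"rz": 0}

```text
clock: 31.15
ee_pos: [0.5898, 0.1473, 0.0328]
ee_rot: [-0.002, 0.279, 0.96, -0.0]
contact_force: [-4.9, 0.2, 6.7]
width: 0.0394
grip_force: 37.6
```

step_arm:
  targets:
    - {"hand": 1,"tx": -0.9,"ty": 0.5,"tz": 0,"rx": 0,"ry": 0,"rz": 0}
    - {"hand": 1,"tx": -0.9,"ty": 0.5,"tz": 0,"rx": 0,"ry": 0,"rz": 0}

```text
clock: 31.4
ee_pos: [0.5899, 0.1473, 0.0328]
ee_rot: [-0.003, 0.279, 0.96, -0.001]
contact_force: [-8.9, -0.7, 9.0]
width: 0.0395
grip_force: 37.9
```

step_arm:
  targets:
    - {"hand": 1,"tx": -0.9,"ty": 0.5,"tz": 0,"rx": 0,"ry": 0,"rz": 0}
    - {"hand": 1,"tx": -0.9,"ty": 0.5,"tz": 0,"rx": 0,"ry": 0,"rz": 0}

```text
clock: 31.65
ee_pos: [0.5901, 0.1472, 0.0329]
ee_rot: [-0.004, 0.279, 0.96, -0.001]
contact_force: [-13.7, 0.0, 11.4]
width: 0.0393
grip_force: 38.2
```

step_arm:
  targets:
    - {"hand": 1,"tx": 1.7,"ty": -1,"tz": -0.5,"rx": 0,"ry": 0,"rz": 0}
    - {"hand": -0.3,"tx": 1.7,"ty": -1,"tz": -0.5,"rx": 0,"ry": 0,"rz": 0}
    - {"hand": -0.3,"tx": 1.7,"ty": -1,"tz": -0.5,"rx": 0,"ry": 0,"rz": 0}
    - {"hand": -0.3,"tx": 1.7,"ty": -1,"tz": -0.5,"rx": 0,"ry": 0,"rz": 0}
    - {"hand": -0.3,"tx": 1.7,"ty": -1,"tz": -30,"rx": 0,"ry": 0,"rz": 0}
    - {"hand": -0.3,"tx": 1.7,"ty": -1,"tz": -70,"rx": 0,"ry": 0,"rz": 0}
    - {"hand": -0.3,"tx": 1.7,"ty": -1,"tz": -120,"rx": 0,"ry": 0,"rz": 0}
    - {"hand": -0.5,"tx": 1.7,"ty": -1,"tz": -140,"rx": 0,"ry": 0,"rz": 0}

```text
clock: 32.65
ee_pos: [0.5919, 0.147, 0.1749]
ee_rot: [0.001, 0.279, 0.96, 0.001]
contact_force: [-1.0, 0.3, -0.3]
width: 0.064
grip_force: 0.0
```

Run:
```python
from chk import *
edge();goal(.4934,.3583,.12,87.8)
```

```text
edge (array([642.6,  38.3]), 81.9, 384.8, 'long axis deg', np.float32(87.69))
t [196.8 125.1  56.2] r [ 0.002  0.004 -0.528] clock 32.7 at [0.5922 0.1471 0.1764] w 0.0643 F [-0.7 -0.2  1.4]
```

The straightedge's centre has shifted about 23 mm in +y, most likely the announced knock. I'll look at the row.

step_arm:
  targets:
    - {"hand": -0.5,"tx": 60,"ty": 40,"tz": 0,"rx": 0,"ry": 0,"rz": -0.17}
    - {"hand": -0.5,"tx": 100,"ty": 65,"tz": 0,"rx": 0,"ry": 0,"rz": -0.34}
    - {"hand": -0.5,"tx": 140,"ty": 90,"tz": 0,"rx": 0,"ry": 0,"rz": -0.528}
    - {"hand": -0.5,"tx": 180,"ty": 115,"tz": 0,"rx": 0,"ry": 0,"rz": -0.528}
    - {"hand": -0.5,"tx": 197,"ty": 125,"tz": 0,"rx": 0,"ry": 0,"rz": -0.528}
    - {"hand": -0.5,"tx": 197,"ty": 125,"tz": 0,"rx": 0,"ry": 0,"rz": -0.528}

```text
clock: 33.45
ee_pos: [0.4907, 0.3584, 0.1697]
ee_rot: [-0.002, 0.018, 1.0, -0.001]
contact_force: [0.5, -0.5, -0.2]
width: 0.064
grip_force: 0.0
```

```bash
cat > row.py <<'E'
from fit import *
from chk import edge
def row(f=None):
    edge(f);e=np.array([.0419,.9991]);nx=np.array([.9991,-.0419])
    for n in("top","scene"):
        p,d=snapshot(n);P=cloud(n,d);hsv=cv2.cvtColor(p,cv2.COLOR_RGB2HSV)
        g=(hsv[...,0]>55)&(hsv[...,0]<95)&(hsv[...,1]>60)&(P[...,0]>.52)&(P[...,0]<.66)&(P[...,2]>.03)&(P[...,2]<.09)
        k,l,st,c=cv2.connectedComponentsWithStats(g.astype('u1'))
        for j in range(1,k):
            if st[j,4]<40: continue
            s=P[l==j];q=s[:,:2]@e;x=s[:,:2]@nx
            print(n,st[j,4],"s mid",np.percentile(q,[1,99]).mean().round(4),"depth range rel edge plane",(np.percentile(x,[1,99])-(np.array([.6037,.0178])@nx)).round(4),"zmax",s[:,2].max().round(3),rect(s[s[:,2]>.045][:,:2])[1:])
if __name__=="__main__":
    import sys;row(sys.argv[1] if len(sys.argv)>1 else None)
E
python3 row.py pics/r1.png
```

```text
edge (array([631.2,  20.1]), 103.6, 424.6, 'long axis deg', np.float32(87.62))
top 150 s mid 0.0867 depth range rel edge plane [-0.0299 -0.0055] zmax 0.079 (25.0, 32.1, 'long axis deg', np.float32(88.64))
top 93 s mid -0.0041 depth range rel edge plane [-0.0355 -0.0132] zmax 0.075 (22.8, 23.1, 'long axis deg', np.float32(167.07))
scene 331 s mid 0.1701 depth range rel edge plane [-0.0312  0.0038] zmax 0.074 (36.5, 39.7, 'long axis deg', np.float32(150.78))
scene 482 s mid 0.0857 depth range rel edge plane [-0.0265  0.0036] zmax 0.077 (31.6, 47.1, 'long axis deg', np.float32(89.32))
scene 323 s mid -0.0042 depth range rel edge plane [-0.0285  0.0027] zmax 0.075 (33.0, 33.0, 'long axis deg', np.float32(80.62))
```

View pics/r1.png

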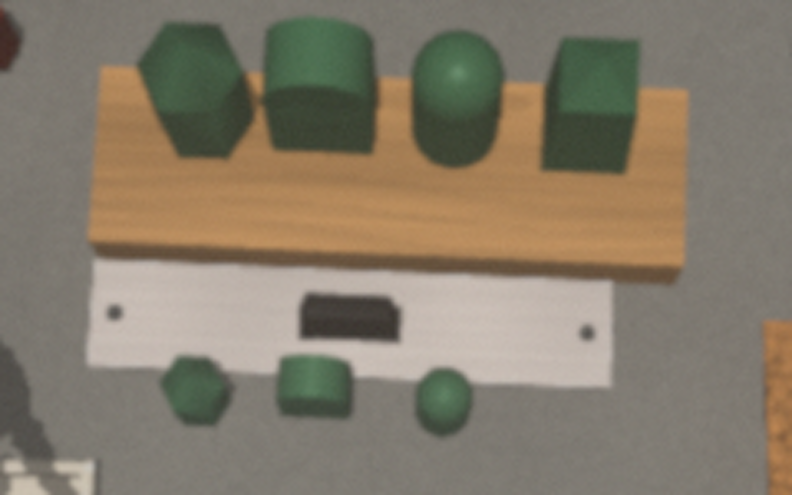

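The stones still stand at their places: hex (197,390), arch (315,386), column (443,401). The straightedge is still flush but 22 mm off centre to the left. I'll slide it back along the step by pushing its grip's end face.

Run:
```python
from h import *
goal(.6446,.0387,.18,87.6)
```

```text
t [-164.9 -311.7   -9.5] r [-0.001 -0.003  0.002] clock 33.6 at [0.4921 0.3566 0.1706] w 0.0643 F [-0.1  0.1 -0.4]
```

step_arm:
  targets:
    - {"hand": -0.8,"tx": -30,"ty": -50,"tz": -10,"rx": 0,"ry": 0,"rz": 0}
    - {"hand": -0.8,"tx": -58,"ty": -104,"tz": -10,"rx": 0,"ry": 0,"rz": 0}
    - {"hand": -0.8,"tx": -85,"ty": -156,"tz": -10,"rx": 0,"ry": 0,"rz": 0}
    - {"hand": -0.8,"tx": -112,"ty": -208,"tz": -10,"rx": 0,"ry": 0,"rz": 0}
    - {"hand": -0.8,"tx": -140,"ty": -260,"tz": -10,"rx": 0,"ry": 0,"rz": 0}
    - {"hand": -0.8,"tx": -165,"ty": -312,"tz": -10,"rx": 0,"ry": 0,"rz": 0}
    - {"hand": -0.8,"tx": -165,"ty": -312,"tz": -10,"rx": 0,"ry": 0,"rz": 0}
    - {"hand": -0.8,"tx": -165,"ty": -312,"tz": -10,"rx": 0,"ry": 0,"rz": 0}

```text
clock: 34.6
ee_pos: [0.6443, 0.0387, 0.1806]
ee_rot: [-0.002, 0.02, 1.0, 0.0]
contact_force: [-0.2, 0.2, -0.4]
width: 0.0769
grip_force: 0.0
```

Run:
```python
from h import *
goal(.6446,.0387,.032,87.6)
i=camera_info("wrist");p,d=snapshot("wrist");P=wcloud(i,d);X,Y,Z=np.moveaxis(P,2,0)
m=(p.max(2)<70)&(Z>.04)&(Z<.06)&(abs(X-.6446)<.03)&(abs(Y-.0387)<.06)
if m.sum()>20: print(m.sum(),rect(P[m][:,:2]))
```

```text
t [ -0.8  -0.  148.6] r [-0.    -0.003  0.002] clock 34.6 at [0.6443 0.0387 0.1806] w 0.0769 F [-0.2  0.2 -0.4]
1764 (array([644.8,  40. ]), 18.7, 63.4, 'long axis deg', np.float32(87.65))
```

step_arm:
  targets:
    - {"hand": -0.8,"tx": -0.5,"ty": 1,"tz": 50,"rx": 0,"ry": 0,"rz": 0}
    - {"hand": -0.8,"tx": -0.5,"ty": 1,"tz": 100,"rx": 0,"ry": 0,"rz": 0}
    - {"hand": -0.8,"tx": -0.5,"ty": 1,"tz": 140,"rx": 0,"ry": 0,"rz": 0}
    - {"hand": -0.8,"tx": -0.5,"ty": 1,"tz": 148,"rx": 0,"ry": 0,"rz": 0}
    - {"hand": -0.8,"tx": -0.5,"ty": 1,"tz": 148,"rx": 0,"ry": 0,"rz": 0}

```text
clock: 35.28
ee_pos: [0.6447, 0.0417, 0.0337]
ee_rot: [-0.001, 0.018, 1.0, -0.0]
contact_force: [0.7, 0.2, 0.4]
width: 0.077
grip_force: 0.0
```

step_arm:
  targets:
    - {"hand": -0.8,"tx": 0,"ty": -5,"tz": 0,"rx": 0,"ry": 0,"rz": 0}
    - {"hand": -0.8,"tx": 0,"ty": -9,"tz": 0,"rx": 0,"ry": 0,"rz": 0}
    - {"hand": -0.8,"tx": 0,"ty": -13,"tz": 0,"rx": 0,"ry": 0,"rz": 0}
    - {"hand": -0.8,"tx": 0,"ty": -17,"tz": 0,"rx": 0,"ry": 0,"rz": 0}
    - {"hand": -0.8,"tx": 0,"ty": -21,"tz": 0,"rx": 0,"ry": 0,"rz": 0}
    - {"hand": -0.8,"tx": 0,"ty": -25,"tz": 0,"rx": 0,"ry": 0,"rz": 0}
    - {"hand": -0.8,"tx": 0,"ty": -28,"tz": 0,"rx": 0,"ry": 0,"rz": 0}
    - {"hand": -0.8,"tx": 0,"ty": -28,"tz": 0,"rx": 0,"ry": 0,"rz": 0}

```text
clock: 36.28
ee_pos: [0.6432, 0.0123, 0.0324]
ee_rot: [-0.002, 0.019, 1.0, -0.0]
contact_force: [0.8, 2.4, 0.5]
width: 0.0769
grip_force: 1.0
```

step_arm:
  targets:
    - {"hand": -0.8,"tx": 0,"ty": 4,"tz": 0,"rx": 0,"ry": 0,"rz": 0}
    - {"hand": -0.8,"tx": 0,"ty": 6,"tz": 0,"rx": 0,"ry": 0,"rz": 0}
    - {"hand": -0.8,"tx": 0,"ty": 6,"tz": -30,"rx": 0,"ry": 0,"rz": 0}
    - {"hand": -0.8,"tx": 0,"ty": 6,"tz": -80,"rx": 0,"ry": 0,"rz": 0}
    - {"hand": -0.8,"tx": 0,"ty": 6,"tz": -140,"rx": 0,"ry": 0,"rz": 0}
    - {"hand": -0.8,"tx": 0,"ty": 6,"tz": -140,"rx": 0,"ry": 0,"rz": 0}

```text
clock: 37.02
ee_pos: [0.6465, 0.0188, 0.1803]
ee_rot: [0.004, 0.019, 1.0, -0.001]
contact_force: [-0.4, 0.3, 0.3]
width: 0.0767
grip_force: 0.0
```

Run:
```python
from h import *
i=camera_info("wrist");p,d=snapshot("wrist");P=wcloud(i,d);X,Y,Z=np.moveaxis(P,2,0)
m=(p.max(2)<70)&(Z>.04)&(Z<.06)&(abs(X-.6446)<.03)&(abs(Y-.0187)<.07)
print(m.sum(),rect(P[m][:,:2]))
cv2.imwrite("pics/w6.png",p[:,:,::-1])
goal(.4934,.3583,.18,87.8);goal(.4934,.3583,.12,87.8)
```

```text
1804 (array([644. ,  18.9]), 19.0, 63.9, 'long axis deg', np.float32(87.51))
t [164.7 333.5  -4.4] r [-0.001  0.003  0.   ] clock 37.08 at [0.6454 0.0188 0.1765] w 0.0768 F [ 0.3 -0.4 -0.4]
t [164.9 333.6  55.6] r [-0.001  0.003  0.   ] clock 37.08 at [0.6454 0.0188 0.1765] w 0.0768 F [ 0.3 -0.4 -0.4]
```

View pics/w6.png

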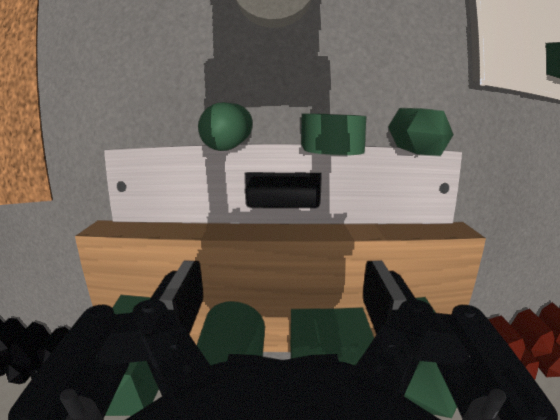

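The straightedge is centred again and flush, with column (225,126), arch (333,133) and hex (421,131) touching it. The obelisk is next.

step_arm:
  targets:
    - {"hand": -0.5,"tx": 25,"ty": 52,"tz": -4,"rx": 0,"ry": 0,"rz": 0}
    - {"hand": -0.5,"tx": 52,"ty": 105,"tz": -4,"rx": 0,"ry": 0,"rz": 0}
    - {"hand": -0.5,"tx": 80,"ty": 158,"tz": -4,"rx": 0,"ry": 0,"rz": 0}
    - {"hand": -0.5,"tx": 106,"ty": 212,"tz": -4,"rx": 0,"ry": 0,"rz": 0}
    - {"hand": -0.5,"tx": 132,"ty": 266,"tz": -4,"rx": 0,"ry": 0,"rz": 0}
    - {"hand": -0.5,"tx": 158,"ty": 320,"tz": 0,"rx": 0,"ry": 0,"rz": 0}
    - {"hand": -0.5,"tx": 165,"ty": 333,"tz": 40,"rx": 0,"ry": 0,"rz": 0}
    - {"hand": -0.5,"tx": 165,"ty": 333,"tz": 55,"rx": 0,"ry": 0,"rz": 0}

```text
clock: 38.08
ee_pos: [0.4891, 0.3578, 0.1131]
ee_rot: [-0.005, 0.018, 1.0, -0.002]
contact_force: [-0.1, -0.0, -0.6]
width: 0.0638
grip_force: 0.0
```

step_arm:
  targets:
    - {"hand": -0.5,"tx": 0,"ty": 0,"tz": 0,"rx": 0,"ry": 0,"rz": 0}
    - {"hand": -0.5,"tx": 0,"ty": 0,"tz": 0,"rx": 0,"ry": 0,"rz": 0}

```text
clock: 38.33
ee_pos: [0.4927, 0.3571, 0.1193]
ee_rot: [-0.001, 0.02, 1.0, 0.0]
contact_force: [0.8, -0.7, 0.0]
width: 0.0638
grip_force: 0.0
```

Run:
```python
from fit import *
i=camera_info("wrist");p,d=snapshot("wrist");P=wcloud(i,d);hsv=cv2.cvtColor(p,cv2.COLOR_RGB2HSV);g=(hsv[...,0]>55)&(hsv[...,0]<95)&(hsv[...,1]>60)
print(fitstone(P,g,(.492,.358),"ob"))
goal(.4933,.3583,.035,87.8)
```

```text
(array([493.5, 358.2,  -2.4,  -1.3]), 'yaw', np.float64(87.6), 'cost/n', np.float64(0.14))
t [-0.4  1.  84.8] r [ 0.001 -0.001 -0.001] clock 38.38 at [0.4929 0.3573 0.1198] w 0.0642 F [ 1.   0.5 -0.3]
```

step_arm:
  targets:
    - {"hand": -0.5,"tx": -0.5,"ty": 1,"tz": 40,"rx": 0,"ry": 0,"rz": 0}
    - {"hand": -0.5,"tx": -0.5,"ty": 1,"tz": 80,"rx": 0,"ry": 0,"rz": 0}
    - {"hand": -0.5,"tx": -0.5,"ty": 1,"tz": 85,"rx": 0,"ry": 0,"rz": 0}
    - {"hand": 1,"tx": -0.5,"ty": 1,"tz": 85,"rx": 0,"ry": 0,"rz": 0}
    - {"hand": 1,"tx": -0.5,"ty": 1,"tz": 85,"rx": 0,"ry": 0,"rz": 0}
    - {"hand": 1,"tx": -0.5,"ty": 1,"tz": 85,"rx": 0,"ry": 0,"rz": 0}
    - {"hand": 1,"tx": -0.5,"ty": 1,"tz": 85,"rx": 0,"ry": 0,"rz": 0}
    - {"hand": 1,"tx": -0.5,"ty": 1,"tz": 85,"rx": 0,"ry": 0,"rz": 0}
  grip_force: 40

```text
clock: 39.38
ee_pos: [0.4934, 0.3597, 0.0362]
ee_rot: [0.001, 0.019, 1.0, 0.001]
contact_force: [0.5, -0.5, 7.0]
width: 0.0356
grip_force: 41.5
```

Run:
```python
from h import *
goal(.54,-.1184,.17,87.6)
```

```text
t [ -64.8 -475.7 -134.8] r [0.002 0.001 0.004] clock 39.38 at [0.4934 0.3597 0.0362] w 0.0356 F [ 0.5 -0.5  7. ]
```

step_arm:
  targets:
    - {"hand": 1,"tx": 0,"ty": 0,"tz": -40,"rx": 0,"ry": 0,"rz": 0}
    - {"hand": 1,"tx": 0,"ty": 0,"tz": -90,"rx": 0,"ry": 0,"rz": 0}
    - {"hand": 1,"tx": 0,"ty": -30,"tz": -135,"rx": 0,"ry": 0,"rz": 0}
    - {"hand": 1,"tx": -10,"ty": -80,"tz": -135,"rx": 0,"ry": 0,"rz": 0}
    - {"hand": 1,"tx": -20,"ty": -130,"tz": -135,"rx": 0,"ry": 0,"rz": 0}
    - {"hand": 1,"tx": -30,"ty": -180,"tz": -135,"rx": 0,"ry": 0,"rz": 0}
    - {"hand": 1,"tx": -40,"ty": -230,"tz": -135,"rx": 0,"ry": 0,"rz": 0}
    - {"hand": 1,"tx": -50,"ty": -280,"tz": -135,"rx": 0,"ry": 0,"rz": 0}

```text
clock: 40.38
ee_pos: [0.5317, 0.0757, 0.1685]
ee_rot: [-0.001, 0.019, 1.0, -0.0]
contact_force: [1.0, -0.1, -2.0]
width: 0.0357
grip_force: 40.7
```

step_arm:
  targets:
    - {"hand": 1,"tx": -5,"ty": -50,"tz": 0,"rx": 0,"ry": 0,"rz": 0}
    - {"hand": 1,"tx": -10,"ty": -100,"tz": 0,"rx": 0,"ry": 0,"rz": 0}
    - {"hand": 1,"tx": -15,"ty": -150,"tz": 0,"rx": 0,"ry": 0,"rz": 0}
    - {"hand": 1,"tx": -15,"ty": -195,"tz": 0,"rx": 0,"ry": 0,"rz": 0}
    - {"hand": 1,"tx": -15,"ty": -195,"tz": 40,"rx": 0,"ry": 0,"rz": 0}
    - {"hand": 1,"tx": -15,"ty": -195,"tz": 90,"rx": 0,"ry": 0,"rz": 0}
    - {"hand": 1,"tx": -15,"ty": -195,"tz": 122,"rx": 0,"ry": 0,"rz": 0}
    - {"hand": 1,"tx": -15,"ty": -195,"tz": 125,"rx": 0,"ry": 0,"rz": 0}

```text
clock: 41.38
ee_pos: [0.5369, -0.1176, 0.0401]
ee_rot: [-0.004, 0.019, 1.0, 0.001]
contact_force: [-0.0, -0.2, -2.8]
width: 0.0357
grip_force: 40.7
```

step_arm:
  targets:
    - {"hand": 1,"tx": 0,"ty": 0,"tz": 0,"rx": 0,"ry": 0,"rz": 0}
    - {"hand": 1,"tx": 0,"ty": 0,"tz": 0,"rx": 0,"ry": 0,"rz": 0}

```text
clock: 41.62
ee_pos: [0.5403, -0.1185, 0.0457]
ee_rot: [0.0, 0.019, 1.0, -0.001]
contact_force: [-0.7, -0.2, -2.1]
width: 0.0358
grip_force: 40.7
```

Run:
```python
from chk import *
edge();goal(.575,-.1184,.0322,87.6)
```

```text
edge (array([643.9,  69.5]), 81.8, 281.6, 'long axis deg', np.float32(87.59))
t [-34.7   1.3  13.3] r [-0.001  0.001  0.004] clock 41.67 at [ 0.5402 -0.1184  0.0455] w 0.0358 F [ 0.1  0.2 -0.9]
```

step_arm:
  targets:
    - {"hand": 1,"tx": -15,"ty": 1,"tz": 7,"rx": 0,"ry": 0,"rz": 0}
    - {"hand": 1,"tx": -28,"ty": 1,"tz": 11,"rx": 0,"ry": 0,"rz": 0}
    - {"hand": 1,"tx": -32,"ty": 1,"tz": 12.5,"rx": 0,"ry": 0,"rz": 0}
    - {"hand": 1,"tx": -34,"ty": 1,"tz": 13,"rx": 0,"ry": 0,"rz": 0}
    - {"hand": 1,"tx": -35,"ty": 1,"tz": 13,"rx": 0,"ry": 0,"rz": 0}
    - {"hand": 1,"tx": -36,"ty": 1,"tz": 13,"rx": 0,"ry": 0,"rz": 0}
    - {"hand": 1,"tx": -37,"ty": 1,"tz": 13,"rx": 0,"ry": 0,"rz": 0}
    - {"hand": 1,"tx": -37,"ty": 1,"tz": 13,"rx": 0,"ry": 0,"rz": 0}

```text
clock: 42.68
ee_pos: [0.5767, -0.119, 0.0323]
ee_rot: [-0.001, 0.019, 1.0, -0.001]
contact_force: [-3.6, -0.6, 5.2]
width: 0.0357
grip_force: 41.7
```

step_arm:
  targets:
    - {"hand": 1,"tx": -1,"ty": 0,"tz": 0,"rx": 0,"ry": 0,"rz": 0}
    - {"hand": 1,"tx": -1,"ty": 0,"tz": 0,"rx": 0,"ry": 0,"rz": 0}

```text
clock: 42.92
ee_pos: [0.5776, -0.119, 0.0323]
ee_rot: [-0.001, 0.019, 1.0, -0.001]
contact_force: [-3.2, -0.9, 6.2]
width: 0.0355
grip_force: 41.7
```

step_arm:
  targets:
    - {"hand": 1,"tx": -1,"ty": 0,"tz": 0,"rx": 0,"ry": 0,"rz": 0}
    - {"hand": 1,"tx": -1,"ty": 0,"tz": 0,"rx": 0,"ry": 0,"rz": 0}

```text
clock: 43.18
ee_pos: [0.5786, -0.1191, 0.0323]
ee_rot: [-0.001, 0.019, 1.0, -0.001]
contact_force: [-3.5, -0.2, 5.5]
width: 0.0355
grip_force: 41.7
```

step_arm:
  targets:
    - {"hand": 1,"tx": -1,"ty": 0,"tz": 0,"rx": 0,"ry": 0,"rz": 0}
    - {"hand": 1,"tx": -1,"ty": 0,"tz": 0,"rx": 0,"ry": 0,"rz": 0}

```text
clock: 43.42
ee_pos: [0.5789, -0.1191, 0.0323]
ee_rot: [-0.002, 0.019, 1.0, -0.001]
contact_force: [-6.8, -0.7, 7.8]
width: 0.0359
grip_force: 42.0
```

Contact is at 0.579 m, as expected. I'll press once more to square the stone, then release and rise.

step_arm:
  targets:
    - {"hand": 1,"tx": -1,"ty": 0,"tz": 0,"rx": 0,"ry": 0,"rz": 0}
    - {"hand": 1,"tx": -2,"ty": 0,"tz": 0,"rx": 0,"ry": 0,"rz": 0}
    - {"hand": 1,"tx": -2,"ty": 0,"tz": 0,"rx": 0,"ry": 0,"rz": 0}

```text
clock: 43.8
ee_pos: [0.5794, -0.1191, 0.0325]
ee_rot: [-0.004, 0.019, 1.0, -0.0]
contact_force: [-14.3, 1.2, 12.0]
width: 0.0359
grip_force: 42.6
```

step_arm:
  targets:
    - {"hand": 1,"tx": 2,"ty": 0,"tz": -0.5,"rx": 0,"ry": 0,"rz": 0}
    - {"hand": -0.3,"tx": 2,"ty": 0,"tz": -0.5,"rx": 0,"ry": 0,"rz": 0}
    - {"hand": -0.3,"tx": 2,"ty": 0,"tz": -0.5,"rx": 0,"ry": 0,"rz": 0}
    - {"hand": -0.3,"tx": 2,"ty": 0,"tz": -0.5,"rx": 0,"ry": 0,"rz": 0}
    - {"hand": -0.3,"tx": 2,"ty": 0,"tz": -30,"rx": 0,"ry": 0,"rz": 0}
    - {"hand": -0.3,"tx": 2,"ty": 0,"tz": -70,"rx": 0,"ry": 0,"rz": 0}
    - {"hand": -0.3,"tx": 2,"ty": 0,"tz": -120,"rx": 0,"ry": 0,"rz": 0}
    - {"hand": -0.3,"tx": 2,"ty": 0,"tz": -160,"rx": 0,"ry": 0,"rz": 0}

```text
clock: 44.8
ee_pos: [0.5797, -0.1187, 0.1922]
ee_rot: [-0.001, 0.019, 1.0, -0.0]
contact_force: [-0.2, 0.1, -0.4]
width: 0.0555
grip_force: 0.0
```

Run:
```python
from h import *
goal(.56,.016,.25,-2.4)
```

```text
t [ 24.9 133.8 -57.8] r [-2.000e-03 -1.000e-03  1.575e+00] clock 44.8 at [ 0.5797 -0.1187  0.1922] w 0.0555 F [-0.2  0.1 -0.4]
```

```bash
python3 - <<'E'
from h import *
goal(.6440,.0185,.18,87.6)
E
python3 row.py
```

```text
t [-59.1 139.5  12.1] r [-0.001 -0.001  0.004] clock 44.8 at [ 0.5797 -0.1187  0.1922] w 0.0555 F [-0.2  0.1 -0.4]
edge (array([642. ,  24.7]), 81.5, 368.4, 'long axis deg', np.float32(87.54))
top 151 s mid 0.0871 depth range rel edge plane [-0.0295 -0.0059] zmax 0.08 (24.3, 36.3, 'long axis deg', np.float32(87.07))
top 111 s mid -0.0039 depth range rel edge plane [-0.037  -0.0118] zmax 0.077 (25.5, 26.3, 'long axis deg', np.float32(122.91))
top 156 s mid -0.0938 depth range rel edge plane [-0.0376 -0.0103] zmax 0.076 (27.5, 30.2, 'long axis deg', np.float32(85.52))
scene 331 s mid 0.1701 depth range rel edge plane [-0.0326  0.004 ] zmax 0.073 (38.5, 38.6, 'long axis deg', np.float32(173.38))
scene 483 s mid 0.0857 depth range rel edge plane [-0.0266  0.0036] zmax 0.078 (32.5, 47.4, 'long axis deg', np.float32(87.55))
scene 329 s mid -0.0047 depth range rel edge plane [-0.0298  0.0027] zmax 0.074 (33.9, 35.6, 'long axis deg', np.float32(88.45))
scene 340 s mid -0.0931 depth range rel edge plane [-0.0315  0.0012] zmax 0.075 (32.1, 33.0, 'long axis deg', np.float32(178.57))
```

step_arm:
  targets:
    - {"hand": -0.8,"tx": -20,"ty": 45,"tz": 0,"rx": 0,"ry": 0,"rz": 0.004}
    - {"hand": -0.8,"tx": -40,"ty": 90,"tz": 0,"rx": 0,"ry": 0,"rz": 0.004}
    - {"hand": -0.8,"tx": -59,"ty": 139,"tz": 5,"rx": 0,"ry": 0,"rz": 0.004}
    - {"hand": -0.8,"tx": -59,"ty": 139,"tz": 12,"rx": 0,"ry": 0,"rz": 0.004}
    - {"hand": -0.8,"tx": -59,"ty": 139,"tz": 12,"rx": 0,"ry": 0,"rz": 0.004}
    - {"hand": -0.8,"tx": -59,"ty": 139,"tz": 12,"rx": 0,"ry": 0,"rz": 0.004}

```text
clock: 45.7
ee_pos: [0.6432, 0.0168, 0.1774]
ee_rot: [-0.002, 0.022, 1.0, -0.0]
contact_force: [1.0, 0.6, 0.2]
width: 0.0769
grip_force: 0.0
```

Run:
```python
from h import *
i=camera_info("wrist");p,d=snapshot("wrist");P=wcloud(i,d);X,Y,Z=np.moveaxis(P,2,0)
m=(p.max(2)<70)&(Z>.04)&(Z<.06)&(abs(X-.6446)<.03)&(abs(Y-.0187)<.07)
print(m.sum(),rect(P[m][:,:2]))
goal(.6440,.0185,.028,87.6)
```

```text
1832 (array([644.2,  18.8]), 19.3, 63.9, 'long axis deg', np.float32(87.48))
t [ -1.    1.9 149.9] r [-0.001 -0.003 -0.002] clock 45.75 at [0.6433 0.0167 0.1779] w 0.077 F [-0.5 -0.2  0.1]
```

step_arm:
  targets:
    - {"hand": -0.8,"tx": -1,"ty": 2,"tz": 50,"rx": 0,"ry": 0,"rz": 0}
    - {"hand": -0.8,"tx": -1,"ty": 2,"tz": 100,"rx": 0,"ry": 0,"rz": 0}
    - {"hand": -0.8,"tx": -1,"ty": 2,"tz": 140,"rx": 0,"ry": 0,"rz": 0}
    - {"hand": -0.8,"tx": -1,"ty": 2,"tz": 148,"rx": 0,"ry": 0,"rz": 0}
    - {"hand": -0.8,"tx": -1,"ty": 2,"tz": 148,"rx": 0,"ry": 0,"rz": 0}

```text
clock: 46.38
ee_pos: [0.6446, 0.0193, 0.0309]
ee_rot: [-0.001, 0.021, 1.0, -0.0]
contact_force: [-0.6, 0.3, -0.1]
width: 0.0772
grip_force: 0.0
```

step_arm:
  targets:
    - {"hand": -0.6,"tx": 0,"ty": 0,"tz": 0,"rx": 0,"ry": 0,"rz": 0}
    - {"hand": -0.4,"tx": 0,"ty": 0,"tz": 0,"rx": 0,"ry": 0,"rz": 0}
    - {"hand": 1,"tx": 0,"ty": 0,"tz": 0,"rx": 0,"ry": 0,"rz": 0}
    - {"hand": 1,"tx": 0,"ty": 0,"tz": 0,"rx": 0,"ry": 0,"rz": 0}
    - {"hand": 1,"tx": 0,"ty": 0,"tz": 0,"rx": 0,"ry": 0,"rz": 0}
  grip_force: 60

```text
clock: 47.0
ee_pos: [0.6458, 0.0197, 0.0333]
ee_rot: [0.001, 0.021, 1.0, -0.0]
contact_force: [-1.9, -0.9, 6.8]
width: 0.0626
grip_force: 67.6
```

Run:
```python
from h import *
print(get_state()["moment"]);goal(.6440,.0185,.03,87.6);goal(.660,.0185,.09,87.6)
```

```text
[-0.10519046  0.1971495  -0.05502049]
t [ 1.8 -1.2  3.3] r [-0.001  0.002 -0.   ] clock 47.0 at [0.6458 0.0197 0.0333] w 0.0626 F [-1.9 -0.9  6.8]
t [-14.3  -0.6 -56.7] r [-0.001  0.002 -0.   ] clock 47.0 at [0.6458 0.0197 0.0333] w 0.0626 F [-1.9 -0.9  6.8]
```

step_arm:
  targets:
    - {"hand": 1,"tx": -0.8,"ty": 0,"tz": -2,"rx": 0,"ry": 0,"rz": 0}
    - {"hand": 1,"tx": -1.6,"ty": 0,"tz": -4,"rx": 0,"ry": 0,"rz": 0}
    - {"hand": 1,"tx": -2.2,"ty": 0,"tz": -6,"rx": 0,"ry": 0,"rz": 0}
    - {"hand": 1,"tx": -2.2,"ty": 0,"tz": -9,"rx": 0,"ry": 0,"rz": 0}
    - {"hand": 1,"tx": -2.2,"ty": 0,"tz": -12,"rx": 0,"ry": 0,"rz": 0}
    - {"hand": 1,"tx": -2.2,"ty": 0,"tz": -12,"rx": 0,"ry": 0,"rz": 0}

```text
clock: 47.75
ee_pos: [0.6461, 0.02, 0.0418]
ee_rot: [-0.002, 0.021, 1.0, -0.0]
contact_force: [-1.5, 0.1, -4.2]
width: 0.063
grip_force: 66.7
```

```bash
python3 - <<'E'
from h import *
print(get_state()["moment"]);goal(.6458,.0195,.03,87.6)
E
python3 row.py pics/r2.png
```

```text
[-0.08056217  0.28285283 -0.18286532]
t [ 0.2 -0.5 11.8] r [-0.    -0.004  0.   ] clock 47.75 at [0.6461 0.02   0.0418] w 0.063 F [-1.5  0.1 -4.2]
edge (array([644. ,  19.2]), 82.1, 384.9, 'long axis deg', np.float32(87.56))
top 45 s mid 0.0722 depth range rel edge plane [-0.0279 -0.0054] zmax 0.077 (11.1, 23.6, 'long axis deg', np.float32(0.7))
top 116 s mid -0.0943 depth range rel edge plane [-0.0369 -0.0133] zmax 0.077 (24.4, 29.8, 'long axis deg', np.float32(86.39))
scene 331 s mid 0.1699 depth range rel edge plane [-0.0317  0.0034] zmax 0.075 (36.6, 40.5, 'long axis deg', np.float32(28.46))
scene 175 s mid -0.0036 depth range rel edge plane [-0.0324 -0.002 ] zmax 0.073 (32.0, 34.3, 'long axis deg', np.float32(62.86))
scene 345 s mid -0.0932 depth range rel edge plane [-0.0315  0.0014] zmax 0.077 (32.8, 35.2, 'long axis deg', np.float32(0.08))
```

View pics/r2.png

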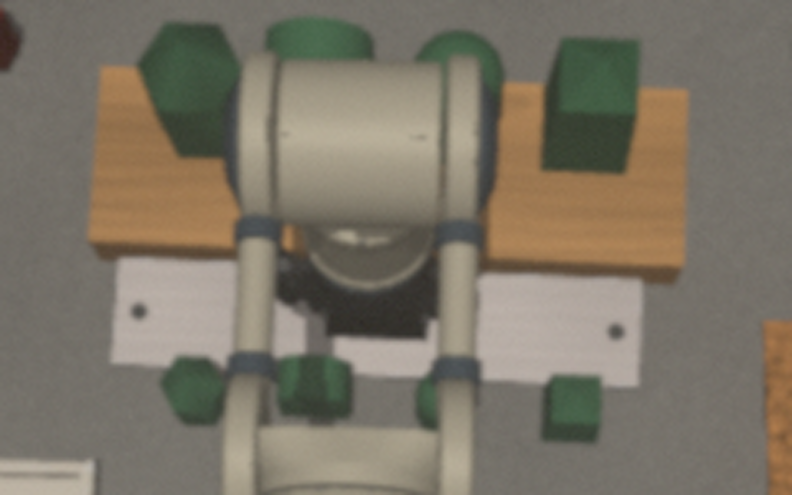

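The straightedge hangs about 9 mm up and all four stones still stand. I'll raise it straight up, then shift it over the step, away from the row.

step_arm:
  targets:
    - {"hand": 1,"tx": 0,"ty": 0,"tz": -7,"rx": 0,"ry": 0,"rz": 0}
    - {"hand": 1,"tx": 0,"ty": 0,"tz": -14,"rx": 0,"ry": 0,"rz": 0}
    - {"hand": 1,"tx": 0,"ty": 0,"tz": -21,"rx": 0,"ry": 0,"rz": 0}
    - {"hand": 1,"tx": 0,"ty": 0,"tz": -28,"rx": 0,"ry": 0,"rz": 0}
    - {"hand": 1,"tx": 0,"ty": 0,"tz": -35,"rx": 0,"ry": 0,"rz": 0}
    - {"hand": 1,"tx": 0,"ty": 0,"tz": -42,"rx": 0,"ry": 0,"rz": 0}
    - {"hand": 1,"tx": 0,"ty": 0,"tz": -50,"rx": 0,"ry": 0,"rz": 0}
    - {"hand": 1,"tx": 0,"ty": 0,"tz": -56,"rx": 0,"ry": 0,"rz": 0}

```text
clock: 48.9
ee_pos: [0.6476, 0.0198, 0.0994]
ee_rot: [-0.0, 0.021, 1.0, -0.0]
contact_force: [0.2, 0.4, -4.8]
width: 0.0629
grip_force: 66.9
```

step_arm:
  targets:
    - {"hand": 1,"tx": -5,"ty": 0,"tz": 0,"rx": 0,"ry": 0,"rz": 0}
    - {"hand": 1,"tx": -10,"ty": 0,"tz": 0,"rx": 0,"ry": 0,"rz": 0}
    - {"hand": 1,"tx": -12,"ty": 0,"tz": -15,"rx": 0,"ry": 0,"rz": 0}
    - {"hand": 1,"tx": -12,"ty": 0,"tz": -35,"rx": 0,"ry": 0,"rz": 0}
    - {"hand": 1,"tx": -12,"ty": 0,"tz": -60,"rx": 0,"ry": 0,"rz": 0}
    - {"hand": 1,"tx": -12,"ty": 0,"tz": -80,"rx": 0,"ry": 0,"rz": 0}
    - {"hand": 1,"tx": -12,"ty": 0,"tz": -80,"rx": 0,"ry": 0,"rz": 0}

```text
clock: 49.78
ee_pos: [0.66, 0.0194, 0.1815]
ee_rot: [0.001, 0.021, 1.0, -0.0]
contact_force: [0.2, 0.2, -3.5]
width: 0.0629
grip_force: 67.0
```

```bash
python3 - <<'E'
from h import *
goal(.50,-.03,.18,87.6);goal(.455,-.20,.18,45);goal(.434,-.322,.18,.43)
E
python3 row.py
```

```text
t [157.8 -56.    1.1] r [-0.     0.003  0.   ] clock 49.77 at [0.66   0.0194 0.1815] w 0.0629 F [ 0.2  0.2 -3.5]
t [ 195.7 -227.8    1. ] r [0.001 0.003 0.744] clock 49.77 at [0.66   0.0194 0.1815] w 0.0629 F [ 0.2  0.2 -3.5]
t [ 211.6 -350.5    1. ] r [0.002 0.002 1.522] clock 49.77 at [0.66   0.0194 0.1815] w 0.0629 F [ 0.2  0.2 -3.5]
edge (array([0., 0.]), 0.0, 0.0, 'long axis deg', np.float32(0.0))
top 142 s mid -0.0939 depth range rel edge plane [-0.0375 -0.0107] zmax 0.077 (28.4, 29.8, 'long axis deg', np.float32(90.57))
```

step_arm:
  targets:
    - {"hand": 1,"tx": 40,"ty": -14,"tz": 0,"rx": 0,"ry": 0,"rz": 0}
    - {"hand": 1,"tx": 80,"ty": -28,"tz": 0,"rx": 0,"ry": 0,"rz": 0}
    - {"hand": 1,"tx": 120,"ty": -42,"tz": 0,"rx": 0,"ry": 0,"rz": 0}
    - {"hand": 1,"tx": 158,"ty": -60,"tz": 0,"rx": 0,"ry": 0,"rz": 0.1}
    - {"hand": 1,"tx": 167,"ty": -100,"tz": 0,"rx": 0,"ry": 0,"rz": 0.26}
    - {"hand": 1,"tx": 176,"ty": -142,"tz": 0,"rx": 0,"ry": 0,"rz": 0.42}
    - {"hand": 1,"tx": 186,"ty": -185,"tz": 0,"rx": 0,"ry": 0,"rz": 0.58}
    - {"hand": 1,"tx": 196,"ty": -228,"tz": 0,"rx": 0,"ry": 0,"rz": 0.74}

```text
clock: 50.92
ee_pos: [0.4524, -0.2012, 0.177]
ee_rot: [-0.002, 0.383, 0.924, -0.001]
contact_force: [1.2, -0.5, -3.6]
width: 0.0629
grip_force: 67.2
```

```bash
python3 - <<'E'
from h import *
goal(.434,-.322,.17,.43)
E
python3 row.py pics/r3.png
```

```text
t [-72.6 -98.3   7. ] r [-0.004 -0.003  0.776] clock 50.92 at [ 0.4524 -0.2012  0.177 ] w 0.0629 F [ 1.2 -0.5 -3.6]
edge (array([0., 0.]), 0.0, 0.0, 'long axis deg', np.float32(0.0))
top 204 s mid 0.086 depth range rel edge plane [-0.0307 -0.0036] zmax 0.081 (27.6, 40.6, 'long axis deg', np.float32(89.42))
top 103 s mid 0.1677 depth range rel edge plane [-0.0397 -0.0095] zmax 0.075 (28.2, 30.8, 'long axis deg', np.float32(64.37))
top 126 s mid -0.0043 depth range rel edge plane [-0.0367 -0.0101] zmax 0.077 (27.4, 27.7, 'long axis deg', np.float32(0.35))
scene 324 s mid 0.1702 depth range rel edge plane [-0.0321  0.003 ] zmax 0.073 (35.9, 38.7, 'long axis deg', np.float32(85.78))
scene 483 s mid 0.0857 depth range rel edge plane [-0.0266  0.0034] zmax 0.077 (31.6, 46.4, 'long axis deg', np.float32(86.8))
scene 321 s mid -0.0042 depth range rel edge plane [-0.029   0.0029] zmax 0.073 (33.0, 33.4, 'long axis deg', np.float32(82.34))
scene 349 s mid -0.0935 depth range rel edge plane [-0.0314  0.0015] zmax 0.076 (32.7, 34.1, 'long axis deg', np.float32(173.65))
```

View pics/r3.png

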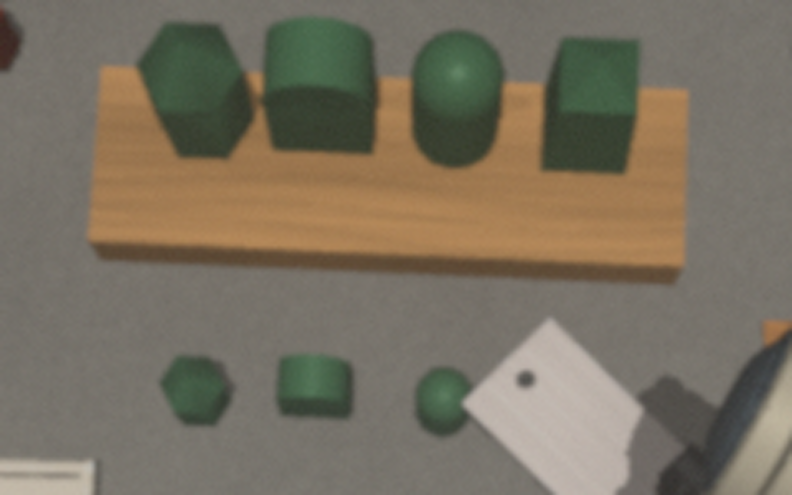

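The row still stands: hex (197,390), arch (315,386) and column (443,401) show here, and the scene camera also sees the obelisk. The straightedge end at (550,400) passes high above. On to the mat.

step_arm:
  targets:
    - {"hand": 1,"tx": -14,"ty": -20,"tz": 0,"rx": 0,"ry": 0,"rz": 0.15}
    - {"hand": 1,"tx": -28,"ty": -40,"tz": 0,"rx": 0,"ry": 0,"rz": 0.31}
    - {"hand": 1,"tx": -42,"ty": -60,"tz": 0,"rx": 0,"ry": 0,"rz": 0.47}
    - {"hand": 1,"tx": -56,"ty": -80,"tz": 0,"rx": 0,"ry": 0,"rz": 0.63}
    - {"hand": 1,"tx": -72,"ty": -98,"tz": 0,"rx": 0,"ry": 0,"rz": 0.776}
    - {"hand": 1,"tx": -72,"ty": -98,"tz": 0,"rx": 0,"ry": 0,"rz": 0.776}
    - {"hand": 1,"tx": -72,"ty": -98,"tz": 40,"rx": 0,"ry": 0,"rz": 0.776}
    - {"hand": 1,"tx": -72,"ty": -98,"tz": 40,"rx": 0,"ry": 0,"rz": 0.776}

```text
clock: 52.08
ee_pos: [0.4341, -0.3178, 0.1341]
ee_rot: [-0.005, 0.701, 0.713, -0.001]
contact_force: [-0.6, 0.2, -4.6]
width: 0.0629
grip_force: 68.4
```

Run:
```python
from h import *
goal(.434,-.322,.037,.43)
```

```text
t [-4.8  0.8 97.1] r [-0.009 -0.006  0.009] clock 52.08 at [ 0.4341 -0.3178  0.1341] w 0.0629 F [-0.6  0.2 -4.6]
```

step_arm:
  targets:
    - {"hand": 1,"tx": -1,"ty": 0,"tz": 30,"rx": 0,"ry": 0,"rz": 0}
    - {"hand": 1,"tx": -1,"ty": 0,"tz": 60,"rx": 0,"ry": 0,"rz": 0}
    - {"hand": 1,"tx": -1,"ty": 0,"tz": 75,"rx": 0,"ry": 0,"rz": 0}
    - {"hand": 1,"tx": -1,"ty": 0,"tz": 75,"rx": 0,"ry": 0,"rz": 0}
    - {"hand": 1,"tx": -1,"ty": 0,"tz": 75,"rx": 0,"ry": 0,"rz": 0}

```text
clock: 52.7
ee_pos: [0.436, -0.3219, 0.0653]
ee_rot: [0.0, 0.702, 0.712, -0.001]
contact_force: [0.3, -0.4, -4.5]
width: 0.0624
grip_force: 68.4
```

Run:
```python
from h import *
goal(.434,-.322,.037,.43)
p,d=snapshot("top");i=camera_info("top");P=cloud("top",d,i);hsv=cv2.cvtColor(p,cv2.COLOR_RGB2HSV);X,Y,Z=np.moveaxis(P,2,0)
m=(p.min(2)>110)&(hsv[...,1]<60)&(Y<-.2)&(Y>-.45)&(X>.2)&(X<.68)&(Z<.06)
m=cv2.morphologyEx(m.astype('u1'),cv2.MORPH_OPEN,np.ones((3,3)));v,u=np.nonzero(m);print(rect(onplane(i,np.c_[u,v],.03)))
```

```text
t [-0.  -2.  28.3] r [-0.001  0.002  0.006] clock 52.7 at [ 0.436  -0.3219  0.0653] w 0.0624 F [ 0.3 -0.4 -4.5]
(array([ 438.6, -317.8]), 242.3, 466.4, 'long axis deg', np.float32(0.93))
```

step_arm:
  targets:
    - {"hand": 1,"tx": 0,"ty": -1,"tz": 15,"rx": 0,"ry": 0,"rz": 0.006}
    - {"hand": 1,"tx": 0,"ty": -1,"tz": 25,"rx": 0,"ry": 0,"rz": 0.006}
    - {"hand": 1,"tx": 0,"ty": -1,"tz": 28,"rx": 0,"ry": 0,"rz": 0.006}
    - {"hand": 1,"tx": 0,"ty": -1,"tz": 30,"rx": 0,"ry": 0,"rz": 0.006}
    - {"hand": 1,"tx": 0,"ty": -1,"tz": 31,"rx": 0,"ry": 0,"rz": 0.006}
    - {"hand": 1,"tx": 0,"ty": -1,"tz": 31,"rx": 0,"ry": 0,"rz": 0.006}

```text
clock: 53.5
ee_pos: [0.4336, -0.3213, 0.036]
ee_rot: [-0.001, 0.704, 0.71, -0.002]
contact_force: [-8.2, 8.1, 20.1]
width: 0.0627
grip_force: 71.8
```

step_arm:
  targets:
    - {"hand": 1,"tx": 0,"ty": 0,"tz": -2,"rx": 0,"ry": 0,"rz": 0}
    - {"hand": 1,"tx": 0,"ty": 0,"tz": -2.5,"rx": 0,"ry": 0,"rz": 0}
    - {"hand": -0.8,"tx": 0,"ty": 0,"tz": -2.5,"rx": 0,"ry": 0,"rz": 0}
    - {"hand": -0.8,"tx": 0,"ty": 0,"tz": -2.5,"rx": 0,"ry": 0,"rz": 0}
    - {"hand": -0.8,"tx": 0,"ty": 0,"tz": -2.5,"rx": 0,"ry": 0,"rz": 0}
    - {"hand": -0.8,"tx": 0,"ty": 0,"tz": -30,"rx": 0,"ry": 0,"rz": 0}
    - {"hand": -0.8,"tx": 0,"ty": 0,"tz": -80,"rx": 0,"ry": 0,"rz": 0}
    - {"hand": -0.8,"tx": 0,"ty": 0,"tz": -140,"rx": 0,"ry": 0,"rz": 0}

```text
clock: 54.5
ee_pos: [0.434, -0.3211, 0.1724]
ee_rot: [-0.002, 0.705, 0.71, -0.001]
contact_force: [-0.2, -1.0, 0.9]
width: 0.077
grip_force: 0.0
```

step_arm:
  targets:
    - {"hand": -0.8,"tx": -50,"ty": -50,"tz": 0,"rx": 0,"ry": 0,"rz": 0}
    - {"hand": -0.8,"tx": -95,"ty": -110,"tz": -20,"rx": 0,"ry": 0,"rz": 0}
    - {"hand": -0.8,"tx": -120,"ty": -150,"tz": -40,"rx": 0,"ry": 0,"rz": 0}
    - {"hand": -0.8,"tx": -160,"ty": -180,"tz": -50,"rx": 0,"ry": 0,"rz": 0}
    - {"hand": -0.8,"tx": -160,"ty": -180,"tz": -50,"rx": 0,"ry": 0,"rz": 0}

```text
clock: 55.12
ee_pos: [0.253, -0.4856, 0.224]
ee_rot: [-0.0, 0.707, 0.708, -0.002]
contact_force: [0.9, -0.2, 0.0]
width: 0.0768
grip_force: 0.0
```

```bash
for n in top scene; do cp $n""0p.npy old_$n.npy; done; python3 row.py
python3 - <<'E'
from h import *
for n in("top","scene"):
    p,d=snapshot(n);np.save(n+"0p.npy",p);np.save(n+"0d.npy",d)
p=np.load("top0p.npy");cv2.imwrite("pics/fin.png",p[:,:,::-1])
E
python3 m.py | grep -E "top|scene|edge|mat"
```

```text
edge (array([0., 0.]), 0.0, 0.0, 'long axis deg', np.float32(0.0))
top 209 s mid 0.0857 depth range rel edge plane [-0.0312 -0.004 ] zmax 0.08 (27.8, 39.4, 'long axis deg', np.float32(87.37))
top 110 s mid 0.1677 depth range rel edge plane [-0.0402 -0.0156] zmax 0.078 (24.2, 32.0, 'long axis deg', np.float32(100.41))
top 150 s mid -0.0043 depth range rel edge plane [-0.0383 -0.0102] zmax 0.076 (29.1, 29.6, 'long axis deg', np.float32(89.38))
top 175 s mid -0.0939 depth range rel edge plane [-0.0376 -0.0092] zmax 0.078 (28.8, 29.4, 'long axis deg', np.float32(88.7))
scene 330 s mid 0.1701 depth range rel edge plane [-0.0309  0.0032] zmax 0.074 (36.7, 38.9, 'long axis deg', np.float32(93.87))
scene 483 s mid 0.0858 depth range rel edge plane [-0.0266  0.0037] zmax 0.077 (33.2, 46.9, 'long axis deg', np.float32(86.71))
scene 322 s mid -0.0042 depth range rel edge plane [-0.029  0.003] zmax 0.074 (33.1, 34.7, 'long axis deg', np.float32(170.74))
scene 343 s mid -0.0933 depth range rel edge plane [-0.0316  0.0018] zmax 0.075 (32.0, 36.4, 'long axis deg', np.float32(175.13))
top
edge (array([ 457.5, -320.3]), 80.6, 331.1, 'long axis deg', np.float32(0.34))
mat (array([ 432.4, -322.7]), 121.3, 428.2, 'long axis deg', np.float32(0.48))
scene
edge (array([ 446.5, -322.7]), 247.9, 476.0, 'long axis deg', np.float32(0.01))
mat (array([ 435.7, -321.5]), 121.6, 430.1, 'long axis deg', np.float32(0.54))
```

View pics/fin.png

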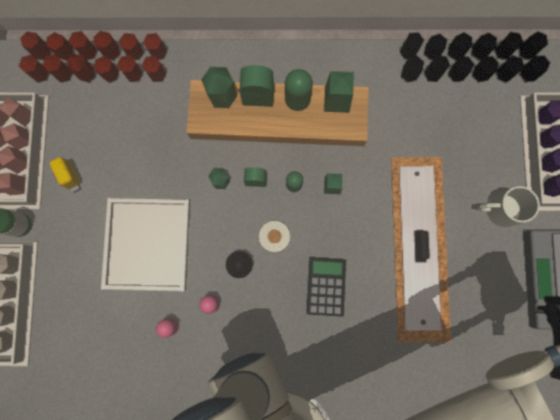

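The straightedge (421,248) lies wholly on the mat, lengthwise. The four stones (219,177), (256,177), (295,180) and (333,183) stand in line before their large counterparts, and the tray is empty.

```bash
python3 -c "
from workcell import *
print(finish_job())"
```

```text
the job is handed in; nothing more can be done
None
```

The job is handed in (no verdict returned): all four small stones stand in line in front of their large counterparts, and the straightedge is back lengthwise on its mat, after one mid-run sideways knock that I corrected.

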